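Clear the twine stand and set its guide over the full cop

ROBOT

A 7-joint arm with a two-finger parallel gripper is mounted at the origin on a cart in front of the work surface, level with it; the furniture and walls round the work are solid. World frame = base frame: x ahead of the robot, y to its left, z up, the work surface at z = 0. Lengths are in m, angles in degrees, forces in N, time in s.
With the tool pointing down it reaches from about 0.425 to 0.875 m from the base axis. Payload 4.7 kg.
Tool frame: the origin (TCP) lies on the centre line of the jaws, within the pads' length; the fingertips stand 11 mm ahead of it and the grasp point (between the pads) lies 8 mm behind it; z points along the fingers, y is the direction in which the jaws open and shut (so a half turn about z gives the same grasp; the last joint's range is limited). The gripper opens to 87 mm and grips with 3 to 60 N. Pads are 19 mm wide; open, the fingers measure 117 mm over their backs; the gripper's body (75 mm by 190 mm) begins 51 mm behind the grasp point.
Start: joints at [-64.509, 18.392, -4.016, 83.108, 1.295, 78.541, -3.26], TCP at [0.271, 0.591, 0.234] pointing down, gripper open.
Joint ranges: [-163.93, 163.93], [-17.29, 119.83], [-79.2, 71.16], [3.27, 140.29], [-89.18, 269.18], [5.43, 117.66], [-154.24, 154.24]. Speed limits (degrees/s): [147.25, 147.25, 180, 180, 180, 180, 180].

INTERFACE

Orientations are given as [roll, pitch, yaw] about the fixed x, y, z axes, in that order (R = Rz(yaw) Ry(pitch) Rx(roll)).
In Python, from cell import env gives the robot as it stands.
- The arm moves only by the tool servo_tool, never from a script. Its argument "moves" is text: rows parted by semicolons, each of 7 numbers parted by spaces: the shift along the tool's x, y, z as a fraction of full scale, then the turn, a rotation vector about the tool's x, y, z as a fraction of full scale, then the gripper's target within -1 to 1 (shut at 1, half-way at 0, fully open at -1). A call has 1 to 20 rows; each row shifts and turns the pose as measured when the row begins, along the tool's axes as they then stand; what a row does not reach is not made up. Full scale, the value 1, is 1000 mm for a shift and 0.5 rad for a turn. A row lasts 1/12 s, in which the tool goes at most 41.7 mm and 7.16 degrees, less where a joint would pass 70% of its speed; a pose out of reach is approached as far as the arm can. A call with a number of a shift or a turn outside -1 to 1 is refused whole. A call with a gripper value outside its range is refused whole. The fingers move at their own pace and stop on an object; "squeeze" is the grip in N (left out, the last holds). Time passes only in rows, so rows that do not move let the fingers close. It gives the time, the measured TCP pose, the force and the opening at its end, in the units of the state.
- env.get_obs(): the state, without advancing time (a new reading comes with each control period).
- env.read_camera(name): name is "scene" or "top" or "wrist"; returns a dict with "img" (384x512x3 uint8, red, green, blue), "range_z" (384x512 float32, m along the optical axis (not along the pixel's ray), 0 where there is no reading), "mtx" (3x3 intrinsics, pixels), "k1" (the pictures are not rectified: a ray, as slopes to the right and down, at radius r is drawn at 1 + k1 r^2 times it, then the intrinsics apply), "T" (4x4, takes a point from camera to world coordinates); the wrist camera has in their place "hand_eye" (4x4, takes a point from camera to tool coordinates, whose origin is the TCP and whose axes are the flange's). Camera axes: x right, y up, looking along -z (the intrinsics and any distortion apply to the point x, -y, -z); pixel columns grow to the right and rows downward; lengths in m; the calibration is good to about 2 mm. A picture is of the moment at which its call begins: read the wrist's pose just before it.
- env.sign_off(): hands the job in, once; it reports no verdict.
The state is a dict: "time_s": time; "qpos": joint angles; "joint_velocities": joint speeds; "effort": joint torques, N m; "tool_pos": TCP position; "tool_rot": TCP orientation; "force": force on the tool from outside, world axes, zero at the start; "wrist_torque": the same for the moment, N m; "grip_width": finger opening in m.
Only numpy, scipy, OpenCV 4.12 (cv2) and the standard library are available. Lean on these libraries where they do the work, as an engineer would, in place of code of your own. Each camera call takes 0.05 s, during which the arm holds its last target.

TASK

Get the twine stand ready for tying roasts: slide every used-up (thin) cop of twine off its spindle and put it in the wooden tray, leaving the one full (thick) cop where it stands, and screw the guide head down to the lowest position at which its eye is directly above the full cop. The guide arm blocks the spindle it is over; leave the lemon, the garlic and the glass alone.

Things in the scene. Friction and masses are not known exactly. Their poses are not given: they have to be found in the camera images.
- stand: Fixed twine stand: wooden board, top 18 mm above the worktop, with a steel pillar and five upright spindles 115 mm from it at 90, 135, 180, 225, 270 degrees (anticlockwise from the stand's +x). Origin on the pillar's axis at worktop level; the board reaches 148 mm to -x, 52 mm to +x, 145 mm to either y. Cops stand with underside at 21 mm, top at 71 mm, and must rise 55 mm to come off.
- spindle0 (a point): Tip of a steel spindle of the stand, 8 mm thick, 76 mm above the worktop, at 90 degrees round the pillar.
- spindle1 (a point): Tip of a steel spindle of the stand, 8 mm thick, 76 mm above the worktop, at 135 degrees round the pillar.
- spindle2 (a point): Tip of a steel spindle of the stand, 8 mm thick, 76 mm above the worktop, at 180 degrees round the pillar.
- spindle3 (a point): Tip of a steel spindle of the stand, 8 mm thick, 76 mm above the worktop, at 225 degrees round the pillar.
- spindle4 (a point): Tip of a steel spindle of the stand, 8 mm thick, 76 mm above the worktop, at 270 degrees round the pillar.
- guide (a joint): Turn of the guide head on its right-hand thread, rad. 0 = down on its stop collar, arm along the stand's +x; grows anticlockwise from above as it unscrews, so it is also the arm's angle in the stand's frame. 8 mm a turn. Starts at 9.6 to 12.0, about two turns up; the last turn is 0 to 6.28. Stays where left (friction 0.06 N m). The gap above the stop collar shows how far up it is.
- guide_knob (a point): Centre of the fluted round steel knob on the guide head, on the pillar's axis: 42 mm diameter, from 17 mm below to 18 mm above this point, which is 118 mm above the worktop at joint 0. The guide arm's top is 24 mm below this point. x axis along the arm.
- guide_eye (a point): Centre of the white ceramic eye (24 mm outside) at the end of the guide arm, 115 mm from the pillar's axis, so that it passes over the spindle tips; 91 mm above the worktop at joint 0. The arm is a 6 mm steel rod at this height; it blocks the spindle under it and, within about 35 degrees of it, the room for a gripper.
- cop_full: The full cop of cotton twine, 52 mm diameter, 50 mm long, 90 g, on one of the spindles. Origin at the middle of its length, z along its bore.
- cop_a: A used-up cop of kitchen twine: the same 50 mm long paper tube (15 mm bore) with only a thin winding left, 28 mm outer diameter, 30 g. Origin at the middle of its length, z along its bore. Stands on a spindle of the stand at the start; may be absent.
- cop_b: A used-up cop of kitchen twine: the same 50 mm long paper tube (15 mm bore) with only a thin winding left, 31 mm outer diameter, 30 g. Origin at the middle of its length, z along its bore. Stands on a spindle of the stand at the start; may be absent.
- cop_c: A used-up cop of kitchen twine: the same 50 mm long paper tube (15 mm bore) with only a thin winding left, 34 mm outer diameter, 30 g. Origin at the middle of its length, z along its bore. Stands on a spindle of the stand at the start; may be absent.
- cop_d: A used-up cop of kitchen twine: the same 50 mm long paper tube (15 mm bore) with only a thin winding left, 30 mm outer diameter, 30 g. Origin at the middle of its length, z along its bore. Stands on a spindle of the stand at the start; may be absent.
- tray: Loose wooden tray, 190 (x) x 140 (y) x 34 mm high outside, walls and floor 8 mm, with a small wire handle at each short end; 0.5 kg. Origin at the centre of its underside. Cops may stand or lie in it.
- lemon: A lemon, 71 x 53 x 51 mm, a bystander; origin under its centre.
- garlic: A garlic bulb, 60 x 57 x 58 mm, a bystander; origin under its centre.
- glass: An empty drinking glass, 81 mm across, 91 mm high, a bystander; origin under its centre.
There are look-alikes about, which are no part of the job. Leave any blue or green look-alike of the cop_c alone.

How it is judged (in metres and radians):
At the end, for the whole second after the job is handed in: Every used-up cop present is at rest in the tray (its middle within the walls, under 60 mm above the tray's underside); the guide is at rest in its last turn (joint below 5.6 rad), its eye within 12 mm of the full cop's axis from above; the full cop is upright, within 15 mm of its start; tray level (x of cop_a in the frame of tray between -0.087 and 0.087 m and y of cop_a in the frame of tray between -0.062 and 0.062 m and z of cop_a in the frame of tray between 0 and 0.06 m and linear speed of each of cop_a, cop_b, cop_c, cop_d below 0.03 m/s and x of cop_b in the frame of tray between -0.087 and 0.087 m and y of cop_b in the frame of tray between -0.062 and 0.062 m and z of cop_b in the frame of tray between 0 and 0.06 m and x of cop_c in the frame of tray between -0.087 and 0.087 m and y of cop_c in the frame of tray between -0.062 and 0.062 m and z of cop_c in the frame of tray between 0 and 0.06 m and x of cop_d in the frame of tray between -0.087 and 0.087 m and y of cop_d in the frame of tray between -0.062 and 0.062 m and z of cop_d in the frame of tray between 0 and 0.06 m and horizontal distance between guide_eye and cop_full below 0.012 m and value of joint guide below 5.6 rad and velocity of joint guide between -0.1 and 0.1 rad/s and distance of cop_full from where it was at the start of the episode below 0.015 m and angle between cop_full's own z axis and vertical below 0.15 rad and angle between tray's own z axis and vertical below 0.1 rad); the robot touches nothing.
It fails at once if the full cop is lifted or pulled off its spindle (moved over 40 mm) (distance of cop_full from where it was at the start of the episode above 0.04 m).
It fails at once if the lemon is pushed more than 50 mm (distance of lemon from where it was at the start of the episode above 0.05 m).
It fails at once if the garlic is pushed more than 50 mm (distance of garlic from where it was at the start of the episode above 0.05 m).
It fails at once if the glass is pushed more than 50 mm (distance of glass from where it was at the start of the episode above 0.05 m).
Of cop_a, cop_b, cop_c, cop_d only 2 to 4 are there at a start; the rules pass over those that are not, and their reading is None.
At some moment in a run one of tray may be knocked a few centimetres aside while the robot is not near it.
Once in a run the grip may slacken for a moment while it holds something.
It also fails if it takes over 210 s, if anything falls off the work surface, if the arm or the gripper's body presses on something with over 40 N, if the wrist force passes 120 N, or if a joint passes its speed limit or range.

## Working session

There is one attempt and no reset: what is moved stays moved. The work goes in short steps, Python scripts to look and compute and a tool call to move; the robot and the scene stay as the last step left them, time stands still between calls to the robot, and variables do not carry over. Pictures are saved under pics/ and viewed, and the job is handed in when it is done.

Besides the shell and the picture viewer there is one more tool, called after "Call:" as a command line: name --argument value ..., lists and objects as JSON in quotes. servo_tool: Moves the arm, as the interface text tells. Its arguments: {"type":"object","properties":{"moves":{"type":"string"},"squeeze":{"type":"number"}},"required":["moves"]}

```bash
mkdir -p pics; ls; cat > h.py <<'E'
import numpy as np,cv2,json
from cell import env
def cam(n):
    o=env.get_obs(); c=env.read_camera(n); c['obs']=o
    if 'T' not in c:
        from scipy.spatial.transform import Rotation as R
        T=np.eye(4);T[:3,:3]=R.from_euler('xyz',o['tool_rot'],degrees=True).as_matrix();T[:3,3]=o['tool_pos']
        c['T']=T@c['hand_eye']
    return c
def save(c,f,s=1.5,box=None):
    im=c['img'][:,:,::-1]
    if box: im=im[box[1]:box[3],box[0]:box[2]]
    cv2.imwrite('pics/'+f,cv2.resize(im,None,fx=s,fy=s,interpolation=cv2.INTER_CUBIC))
def rays(c,uv):
    uv=np.asarray(uv,float).reshape(-1,1,2)
    p=cv2.undistortPoints(uv,np.array(c['mtx']),np.array([c['k1'],0,0,0,0.])).reshape(-1,2)
    return np.c_[p[:,0],-p[:,1],-np.ones(len(p))]
def onplane(c,uv,z):
    d=rays(c,uv)@c['T'][:3,:3].T;o=c['T'][:3,3]
    return o+d*((z-o[2])/d[:,2])[:,None]
def pts(c,uv):
    uv=np.asarray(uv).reshape(-1,2);z=c['range_z'][uv[:,1].astype(int),uv[:,0].astype(int)]
    return (rays(c,uv)*z[:,None])@c['T'][:3,:3].T+c['T'][:3,3]
def cloud(c):
    h,w=c['range_z'].shape;u,v=np.meshgrid(np.arange(w),np.arange(h))
    P=pts(c,np.c_[u.ravel(),v.ravel()]).reshape(h,w,3);P[c['range_z']==0]=np.nan
    return P
def proj(c,P):
    T=np.linalg.inv(c['T']);q=np.atleast_2d(P)@T[:3,:3].T+T[:3,3]
    s=np.c_[q[:,0]/-q[:,2],-q[:,1]/-q[:,2]];r=(s**2).sum(1);s=s*(1+c['k1']*r)[:,None]
    m=np.array(c['mtx']);return s*[m[0,0],m[1,1]]+m[:2,2]
E
python3 - <<'E'
from h import *
for n in('scene','top','wrist'):
    c=cam(n);save(c,n+'0.png');print(n,c['T'].round(3).tolist(),np.array(c['mtx']).tolist(),c['k1'])
print(env.get_obs())
E
```

```text
pics
scene [[-0.44, 0.483, -0.757, -0.436], [-0.898, -0.253, 0.36, 0.473], [-0.018, 0.838, 0.545, 0.774], [0.0, 0.0, 0.0, 1.0]] [[458.9947672815798, 0.0, 260.52792426470234], [0.0, 458.9947672815798, 190.4511471965874], [0.0, 0.0, 1.0]] -0.020211691497635974
top [[0.026, 0.988, -0.153, 0.354], [-1.0, 0.024, -0.017, 0.012], [-0.013, 0.153, 0.988, 1.346], [0.0, 0.0, 0.0, 1.0]] [[375.8387462017956, 0.0, 245.83762486325884], [0.0, 375.8387462017956, 192.756111616088], [0.0, 0.0, 1.0]] -0.09047947240689082
wrist [[0.419, -0.873, -0.249, 0.203], [0.908, 0.402, 0.116, 0.622], [-0.001, -0.274, 0.962, 0.383], [0.0, 0.0, 0.0, 1.0]] [[334.7551046107825, 0.0, 256.04022638930684], [0.0, 334.7551046107825, 190.55770059686725], [0.0, 0.0, 1.0]] -0.10153990147947087
{'time_s': 0.15, 'qpos': array([-64.50992913,  18.42924473,  -4.01620495,  83.1583192 ,
         1.29538926,  78.54026977,  -3.25930489]), 'joint_velocities': array([ 0.02771033, -0.19940643,  0.00447537, -0.24032113,  0.01926639,
        0.04509278, -0.01615099]), 'effort': array([-2.35912757e-04, -4.91792786e+01, -4.04796246e-01, -3.12880325e+01,
       -6.39458746e-02,  4.04271204e-02,  1.14467343e-04]), 'tool_pos': array([0.27130294, 0.59023921, 0.23271812]), 'tool_rot': array([-1.79917406e+02,  5.17160762e-03,  1.55320726e+02]), 'force': array([-0.20852741, -0.56758007,  0.05873374]), 'wrist_torque': array([-0.00995494,  0.02173435,  0.00290362]), 'grip_width': 0.08699411359863163}
```

View pics/scene0.png

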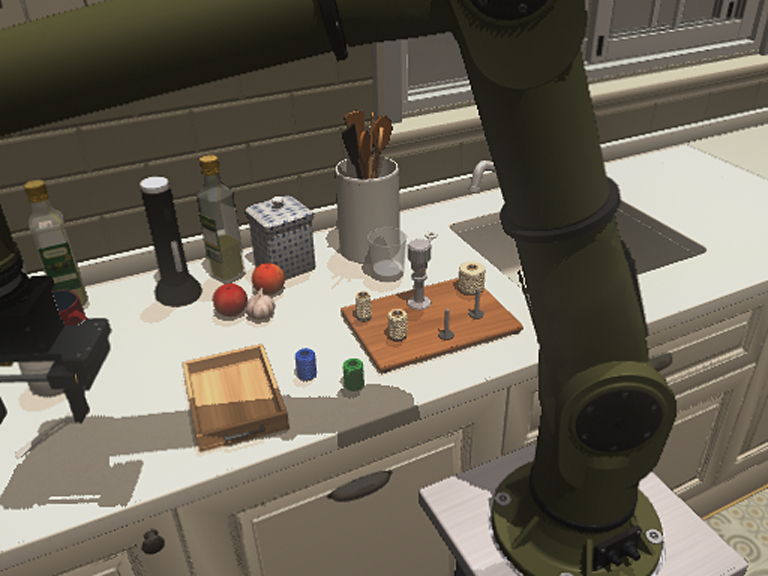

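View pics/top0.png

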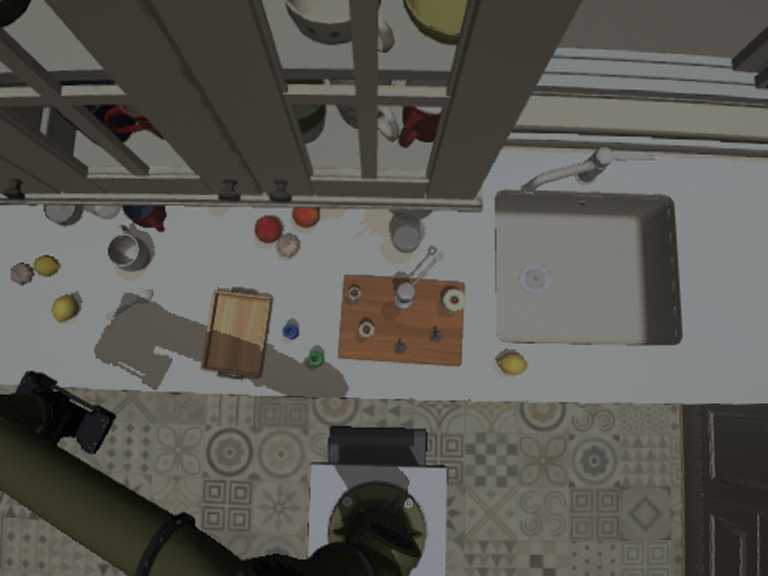

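View pics/wrist0.png

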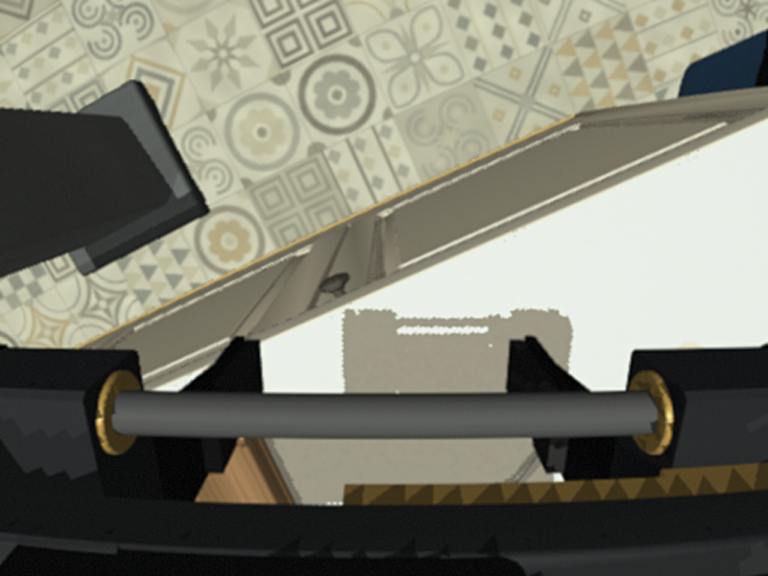

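```bash
python3 - <<'E'
from h import *
c=cam('top');save(c,'t1.png',5,(215,140,320,250));s=cam('scene');save(s,'s1.png',4,(220,140,360,260))
for n,uv in dict(cop0=(354/1.5,293/1.5),cop1=(367/1.5,329/1.5),full=(302,199.5)).items(): print(n,onplane(c,uv,.071))
print('sp2,3',onplane(c,[(400/1.5,347/1.5),(290,334/1.5)],.076))
print('board corners',onplane(c,[(229,183),(310,185),(309,243),(226,239)],.018))
P=cloud(c)
import sys
# tray floor / walls
print('knob top',P[192:200,264:276,2].max() if 1 else 0)
k=P[188:204,260:280].reshape(-1,3);k=k[k[:,2]>.12];print(len(k),k.mean(0),k[:,2].max(), k.min(0),k.max(0))
for n,b in dict(full=(294,190,312,210),c0=(228,186,244,204),c1=(236,210,254,230),glass=(258,140,284,170),blue=(188,210,200,228),green=(203,230,218,246),tray=(132,188,184,256)).items():
    q=P[b[1]:b[3],b[0]:b[2]].reshape(-1,3)
    if n=='full' or n[0]=='c': q=q[(q[:,2]>.062)&(q[:,2]<.08)]
    elif n=='tray': q=q[(q[:,2]>.025)&(q[:,2]<.045)]
    else: q=q[q[:,2]>.03]
    print(n,len(q),q.mean(0).round(4),q.min(0).round(3),q.max(0).round(3))
    if n=='tray':print(cv2.minAreaRect((q[:,:2]*1000).astype(np.float32)))
# eye: 
q=P[155:200,270:300].reshape(-1,3);q=q[(q[:,2]>.085)&(q[:,2]<.13)];print('arm',len(q));print(q[np.argsort(-q[:,0])][:8].round(3))
# tallest things in workspace
m=(P[...,2]>.1)&(P[...,0]<.75)&(P[...,0]>.3);v,u=np.where(m);print(len(u),P[m].min(0),P[m].max(0))
E
```

```text
cop0 [[0.54213574 0.0675675  0.071     ]]
cop1 [[0.4604296  0.03564625 0.071     ]]
full [[ 0.5331393  -0.15884852  0.071     ]]
sp2,3 [[ 0.42134502 -0.03960888  0.076     ]
 [ 0.4524369  -0.11791796  0.076     ]]
board corners [[ 0.59412487  0.09639798  0.018     ]
 [ 0.59378785 -0.19456051  0.018     ]
 [ 0.38698258 -0.19136707  0.018     ]
 [ 0.3938683   0.10044971  0.018     ]]
knob top 0.15869855555937473
145 [ 0.53707014 -0.04475217  0.1489637 ] 0.15869855555937473 [ 0.51761524 -0.064965    0.12446655] [ 0.55750397 -0.02566369  0.15869856]
full 167 [ 0.5331 -0.1598  0.0699] [ 0.508 -0.184  0.063] [ 0.56  -0.135  0.077]
c0 47 [0.5434 0.0689 0.0695] [0.53  0.057 0.062] [0.559 0.082 0.076]
c1 70 [0.461  0.0394 0.0703] [0.445 0.024 0.064] [0.476 0.055 0.078]
glass 302 [ 0.7079 -0.0534  0.0652] [ 0.648 -0.095  0.03 ] [ 0.751 -0.011  0.096]
blue 70 [0.4547 0.2167 0.0477] [0.439 0.201 0.03 ] [0.47  0.233 0.054]
green 66 [0.3928 0.1553 0.0482] [0.378 0.14  0.034] [0.409 0.171 0.058]
tray 495 [0.4488 0.3448 0.0338] [0.344 0.265 0.025] [0.554 0.426 0.043]
((448.4095153808594, 345.47686767578125), (143.64671325683594, 211.86227416992188), 84.51718139648438)
arm 79
[[ 0.675 -0.087  0.094]
 [ 0.672 -0.087  0.092]
 [ 0.67  -0.084  0.087]
 [ 0.662 -0.081  0.089]
 [ 0.659 -0.077  0.088]
 [ 0.655 -0.071  0.087]
 [ 0.651 -0.06   0.091]
 [ 0.65  -0.063  0.093]]
48801 [ 0.30010508 -0.13846284  0.10040878] [0.74984572 0.68010442 1.00805328]
```

View pics/t1.png

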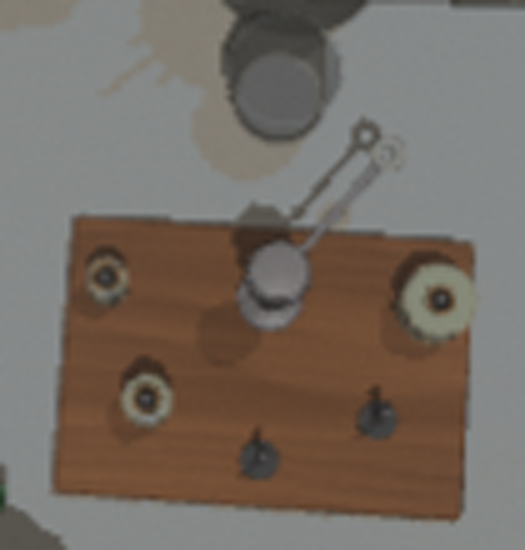

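View pics/s1.png

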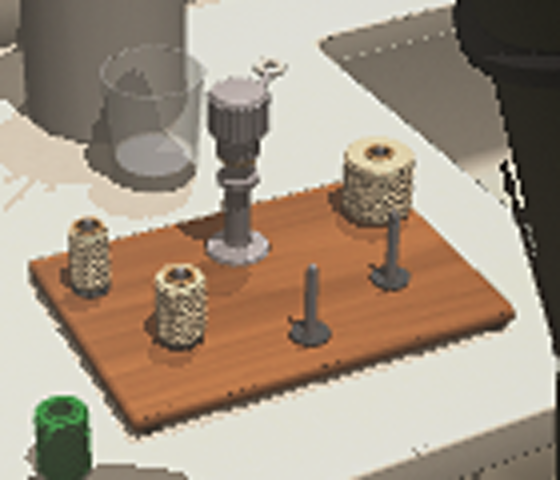

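```bash
python3 - <<'E'
from h import *
from scipy.optimize import least_squares
c=cam('top');s=cam('scene')
uv=[(236.2,195.4),(244.4,219.6),(266.6,227),(290,218.4),(303,199.8)]
p=onplane(c,uv,.074);a=np.radians([90,135,180,225,270])
f=lambda x:(np.c_[x[0]+.115*np.cos(a+x[2]),x[1]+.115*np.sin(a+x[2])]-p[:,:2]).ravel()
r=least_squares(f,[.537,-.045,0]);print(r.x,np.degrees(r.x[2]),(r.fun*1000).round(1))
# same from scene view: (x/4+220,y/4+140)
uv2=[(89,226),(181,274),(312,268),(393,215),(379,152)]
p=onplane(s,np.array(uv2)/4+[220,140],.074);r2=least_squares(f,[.537,-.045,0]);print('scene',r2.x,np.degrees(r2.x[2]),(r2.fun*1000).round(1))
e=onplane(c,(292.4,170.6),.106)[0];e2=onplane(s,np.array([270,67])/4+[220,140],.106)[0]
for q in(e,e2):
  d=q[:2]-r.x[:2];print('eye',q,np.hypot(*d),np.degrees(np.arctan2(d[1],d[0])-r.x[2])%360)
P=cloud(s)
print('collar..');
m=(P[...,2]>.1)&(P[...,0]>.55)&(P[...,0]<.9)&(P[...,1]>-.25)&(P[...,1]<.25)
q=P[m];print('crock',q.min(0),q.max(0));
for z in(.1,.15,.2,.25,.3,.35):
    w=q[(abs(q[:,2]-z)<.02)&(q[:,1]<.12)];print(z,len(w),w.min(0) if len(w) else'',w.max(0) if len(w) else '')
Pt=cloud(c);m=(Pt[...,2]>.3)&(Pt[...,0]>.4)&(abs(Pt[...,1])<.5);print('cabinet',Pt[m].min(0),np.percentile(Pt[m],[1,5],axis=0))
print(c['obs']['time_s'])
w=cam('wrist');print(np.array(w['hand_eye']).round(3))
E
```

```text
[ 0.54262979 -0.04468625 -0.02735982] -1.5676023490783653 [ 4.3  3.5  4.3  2.4 -8.4 -2.3 -7.9 -5.8  7.7  2.2]
scene [ 0.53027254 -0.04533047 -0.03612746] -2.0699510341935508 [ 1.9  1.1 -0.4  0.8 -3.1  0.7 -1.6 -0.6  3.2 -1.9]
eye [ 0.62578094 -0.12150453  0.106     ] 0.11320407301157617 318.8346487320888
eye [ 0.62129576 -0.12168284  0.106     ] 0.11007638650645578 317.18204194136877
collar..
crock [ 0.55035791 -0.24914732  0.10002472] [0.8993674  0.24998871 0.32111362]
0.1 339 [ 0.60315937 -0.1319789   0.10002472] [0.82903135 0.11958325 0.11995624]
0.15 794 [ 0.55035791 -0.12612084  0.13009675] [0.87043257 0.11979232 0.1699546 ]
0.2 697 [ 0.73073464 -0.24914732  0.18001794] [0.89670319 0.00523261 0.21935959]
0.25 352 [ 0.75176847 -0.13755895  0.23017215] [ 0.82889206 -0.00316531  0.26990002]
0.3 290 [ 0.74846478 -0.12828885  0.28001871] [0.86729283 0.0058516  0.31976329]
0.35 0  
cabinet [ 0.5825293  -0.13842322  0.52865672] [[ 0.60335531 -0.11912511  0.54035618]
 [ 0.6098719  -0.09989362  0.56994336]]
0.25
[[-0.001  0.962  0.274  0.075]
 [ 1.     0.001 -0.001  0.001]
 [-0.001  0.274 -0.962 -0.15 ]
 [ 0.     0.     0.     1.   ]]
```

Call:
servo_tool --moves "-0.0255 -0.0242 -0.002 0 0 0 -1;-0.0255 -0.0242 -0.002 0 0 0 -1;-0.0255 -0.0242 -0.002 0 0 0 -1;-0.0255 -0.0242 -0.002 0 0 0 -1;-0.0255 -0.0242 -0.002 0 0 0 -1;-0.0255 -0.0242 -0.002 0 0 0 -1;-0.0255 -0.0242 -0.002 0 0 0 -1;-0.0255 -0.0242 -0.002 0 0 0 -1;-0.0255 -0.0242 -0.002 0 0 0 -1;-0.0255 -0.0242 -0.002 0 0 0 -1;-0.0255 -0.0242 -0.002 0 0 0 -1;-0.0255 -0.0242 -0.002 0 0 0 -1;-0.0255 -0.0242 -0.002 0 0 0 -1;-0.0255 -0.0242 -0.002 0 0 0 -1;-0.0255 -0.0242 -0.002 0 0 0 -1;-0.0255 -0.0242 -0.002 0 0 0 -1;0 0 0 0 0 0 -1"

```text
time_s: 1.82
tool_pos: [0.4882, 0.046, 0.2652]
tool_rot: [179.6, 0.1, 155.7]
force: [-0.2, -0.7, 0.5]
grip_width: 0.0871
```

Call:
servo_tool --moves "0 0 0 0 0 0.233 -1;0 0 0 0 0 0.233 -1;0 0 0 0 0 0.233 -1;0 0 0 0 0 0.233 -1;0 0 0 0 0 0.233 -1;0 0 0 0 0 0.233 -1;-0.039 0.009 0 0 0 0 -1;-0.039 0.009 0 0 0 0 -1;0 0 0 0 0 0 -1;0 0 0 0 0 0 -1"

```text
time_s: 2.65
tool_pos: [0.5377, -0.0216, 0.2666]
tool_rot: [179.4, -0.3, 113.3]
force: [-0.1, 0.7, 0.1]
grip_width: 0.0868
```

```bash
python3 - <<'E'
from h import *
w=cam('wrist');save(w,'w1.png');print(w['obs']['tool_pos'],w['obs']['tool_rot'])
s=cam('scene');save(s,'s2.png',1)
E
```

```text
[ 0.53769836 -0.02164024  0.26660572] [179.37692736  -0.3012434  113.33255508]
```

View pics/w1.png

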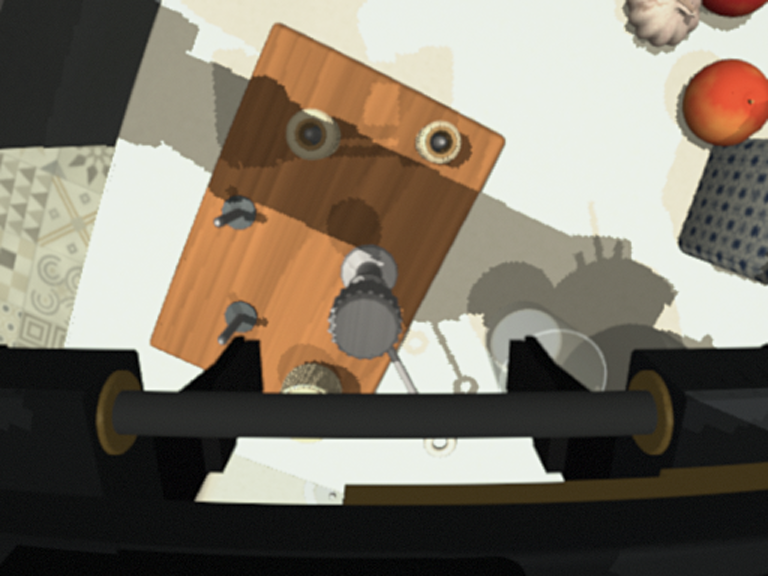

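```bash
python3 - <<'E'
from h import *
w=cam('wrist');P=cloud(w)
p=onplane(w,np.array([(440,142),(312,133)])/1.5,.074);print(p)
for b in((275,75,312,112),(188,70,226,108)):
    q=P[b[1]:b[3],b[0]:b[2]].reshape(-1,3);q=q[(q[:,2]>.062)&(q[:,2]<.08)];print(len(q),q.mean(0),(q.min(0)+q.max(0))/2,np.ptp(q,axis=0))
print('tips',onplane(w,np.array([(219,223),(222,340)])/1.5,.076))
q=P[185:245,215:272].reshape(-1,3);q=q[(q[:,2]>.12)&(q[:,2]<.18)];zt=np.percentile(q[:,2],90);t=q[abs(q[:,2]-zt)<.004];print('knob',zt,t.mean(0),(t.min(0)+t.max(0))/2,np.ptp(t,axis=0))
print('eye',onplane(w,np.array([(440,443)])/1.5,.105))
E
```

```text
[[0.54268736 0.06628657 0.074     ]
 [0.46260308 0.03815471 0.074     ]]
509 [0.54324767 0.06658502 0.06829733] [0.54388151 0.0666929  0.06921624] [0.02821422 0.02857668 0.01413056]
795 [0.46157021 0.0368895  0.06804631] [0.46105846 0.0366138  0.06912948] [0.03424342 0.03332734 0.0141056 ]
tips [[ 0.4254696  -0.04221628  0.076     ]
 [ 0.45460403 -0.12336448  0.076     ]]
knob 0.15030478598081182 [ 0.53869166 -0.04678413  0.14924995] [ 0.5391238  -0.04753365  0.14917542] [0.03918565 0.03765178 0.00573479]
eye [[ 0.62724557 -0.12316154  0.105     ]]
```

Call:
servo_tool --moves "0 0 0 0 0 0.203 -0.4;0 0 0 0 0 0.203 -0.4;0 0 0 0 0 0.203 -0.4;0 0 0 0 0 0.203 -0.4;0.0293 0.002 0.02 0 0 0 -0.4;0.0293 0.002 0.03 0 0 0 -0.4;0.0293 0.002 0.03 0 0 0 -0.4;0 0 0.02 0 0 0 -0.4;0 0 0 0 0 0 -0.4"

```text
time_s: 3.55
tool_pos: [0.5419, 0.0829, 0.1692]
tool_rot: [179.1, -1.1, 89.8]
force: [-0.7, -0.7, -0.3]
grip_width: 0.0612
```

Call:
servo_tool --moves "-0.0165 0.001 0 0.031 -0.038 0 -0.4;0 0 0 0 0 0 -0.4;0 0 0 0 0 0 -0.4"

```text
time_s: 3.8
tool_pos: [0.5416, 0.0684, 0.1705]
tool_rot: [-179.9, -0.0, 90.1]
force: [1.4, 0.8, 0.8]
grip_width: 0.0607
```

Call:
servo_tool --moves "-0.002 0.001 0.025 0 0 0 -0.4;0 0 0.025 0 0 0 -0.4;0 0 0.025 0 0 0 -0.4;0 0 0.02 0 0 0 -0.4;0 0 0.015 0 0 0 -0.4;0 0 0 0 0 0 -0.4"

```text
time_s: 4.3
tool_pos: [0.5521, 0.0638, 0.0688]
tool_rot: [178.8, -0.4, 89.6]
force: [-0.7, -0.2, -1.3]
grip_width: 0.0609
```

Call:
servo_tool --moves "0.003 -0.009 0 0.04 -0.014 -0.014 -0.4;0 0 0 0 0 0 -0.4;0 0 0 0 0 0 -0.4"

```text
time_s: 4.55
tool_pos: [0.5447, 0.0662, 0.0727]
tool_rot: [179.8, -0.0, 89.8]
force: [0.4, -0.1, -0.1]
grip_width: 0.0607
```

Call:
servo_tool --moves "0 -0.002 0.007 0 0 0 -0.4;0 0 0.007 0 0 0 -0.4;0 0 0.007 0 0 0 -0.4;0 0 0.006 0 0 0 -0.4;0 0 0 0 0 0 -0.4;0 0 0 0 0 0 -0.4"

```text
time_s: 5.05
tool_pos: [0.5451, 0.0671, 0.0467]
tool_rot: [179.5, -0.2, 89.9]
force: [-0.1, -0.1, -0.4]
grip_width: 0.0609
```

```bash
python3 - <<'E'
from h import *
w=cam('wrist');save(w,'w2.png');s=cam('scene');save(s,'s2.png',4,(220,120,360,260))
E
```

```text
(no output)
```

View pics/s2.png

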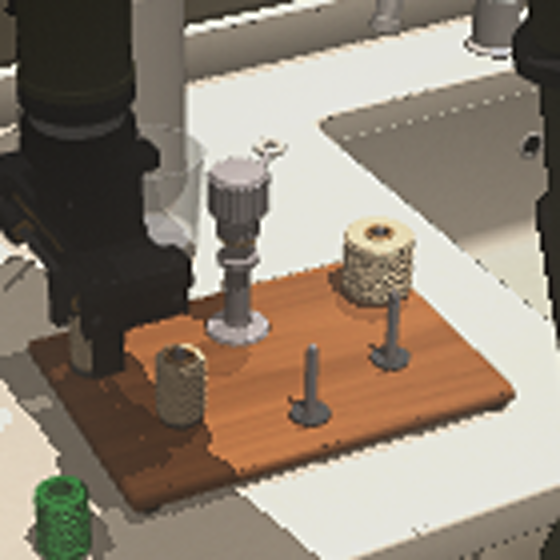

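The gripper's fingers straddle cop_a at about (85,345) in the crop, clear of the other cops. I'll close on it.

Call:
servo_tool --moves "0 0 0 0 0 0 1;0 0 0 0 0 0 1;0 0 0 0 0 0 1;0 0 0 0 0 0 1;0 0 0 0 0 0 1;0 0 0 0 0 0 1;0 0 0 0 0 0 1" --squeeze 20

```text
time_s: 5.73
tool_pos: [0.5459, 0.0672, 0.0478]
tool_rot: [179.4, -0.2, 89.9]
force: [-0.2, -0.5, -1.0]
grip_width: 0.0265
```

Call:
servo_tool --moves "0 -0.001 -0.01 0 0 0 1;0 0 -0.012 0 0 0 1;0 0 -0.012 0 0 0 1;0 0 -0.012 0 0 0 1;0 0 -0.012 0 0 0 1;0 0 -0.012 0 0 0 1;0 0 -0.012 0 0 0 1;0 0 -0.012 0 0 0 1;0 0 -0.012 0 0 0 1;0 0 -0.012 0 0 0 1;0 0 -0.012 0 0 0 1;0 0 -0.01 0 0 0 1;0 0 0 0 0 0 1"

```text
time_s: 6.82
tool_pos: [0.5441, 0.0654, 0.2088]
tool_rot: [178.8, -0.4, 89.7]
force: [0.2, 0.2, 0.2]
grip_width: 0.0265
```

```bash
python3 - <<'E'
from h import *
s=cam('scene');save(s,'s3.png',4,(200,80,340,230));c=cam('top')
P=cloud(c);q=P[175:265,120:195].reshape(-1,3);q=q[(q[:,2]>.025)&(q[:,2]<.045)];print(cv2.minAreaRect((q[:,:2]*1000).astype(np.float32)))
save(c,'t3.png',1.5)
E
```

```text
((444.5364074707031, 315.04705810546875), (204.58724975585938, 211.23948669433594), 84.39698791503906)
```

View pics/s3.png

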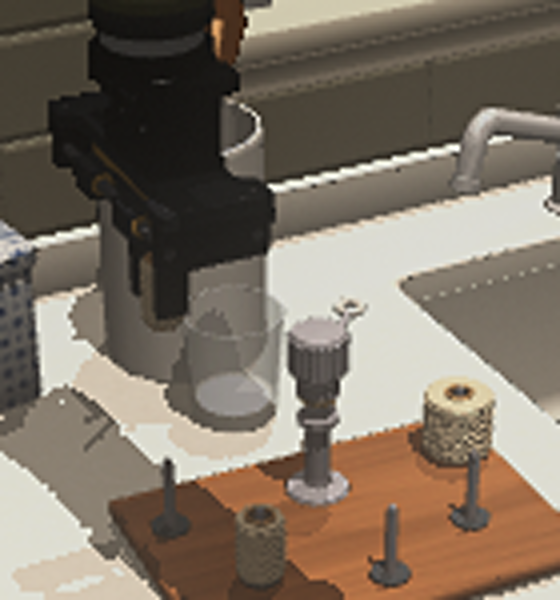

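View pics/t3.png

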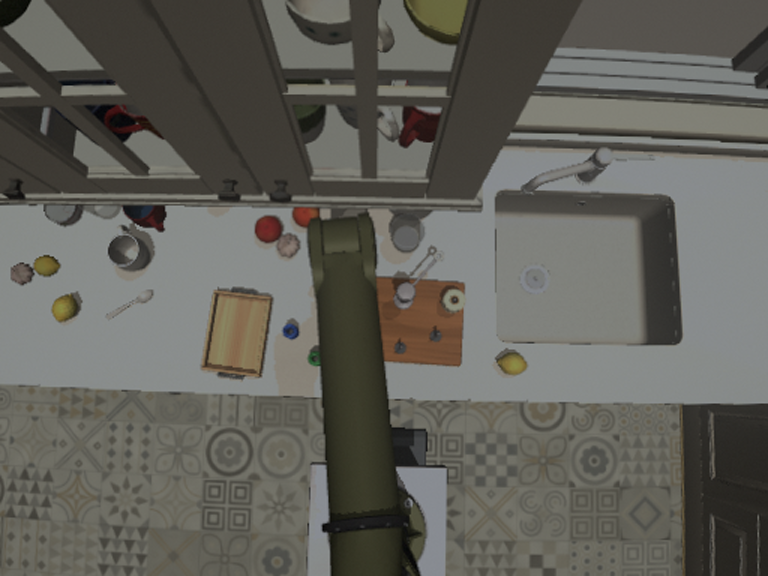

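Call:
servo_tool --moves "0.02 -0.0065 0 0.03 0 0 1;0.03 -0.0065 0 0.01 0 0 1;0.03 -0.0065 0 0 0 0 1;0.03 -0.0065 0 0 0 0 1;0.03 -0.0065 0 0 0 0 1;0.03 -0.0065 0 0 0 0 1;0.03 -0.0065 0 0 0 0 1;0.03 -0.0065 0 0 0 0 1;0.03 -0.0065 0 0 0 0 1;0.015 0 0 0 0 0 1;0 0 0 0 0 0 1;0 0 0 0 0 0 1"

```text
time_s: 7.92
tool_pos: [0.4792, 0.3457, 0.1947]
tool_rot: [-178.9, 0.4, 89.3]
force: [-0.8, -0.2, 0.9]
grip_width: 0.0271
```

```bash
cat > tray.py <<'E'
from h import *
c=cam('scene');
P=cloud(c);m=(P[...,2]>.027)&(P[...,2]<.04)&(P[...,0]>.28)&(P[...,0]<.62)&(P[...,1]>.24)&(P[...,1]<.5)
q=P[m];print(len(q),q.min(0),q.max(0),cv2.minAreaRect((q[:,:2]*1000).astype(np.float32)))
print(env.get_obs()['tool_pos'])
import sys
save(c,sys.argv[1],4,(100,190,240,310))
E
python3 tray.py s4.png
```

```text
738 [0.3447193  0.26609483 0.02703644] [0.54741547 0.42335886 0.03627876] ((445.8497314453125, 344.8605651855469), (140.36244201660156, 194.54649353027344), 84.43562316894531)
[0.47924385 0.34522467 0.19460792]
```

View pics/s4.png

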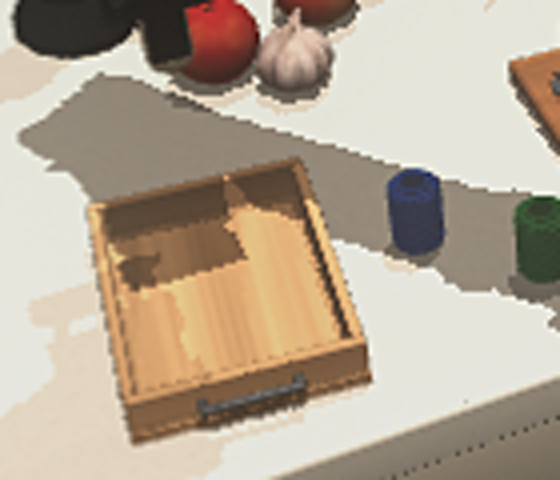

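Tray is empty and still in place (crop 100–360, 160–440), centre (0.446, 0.345). I'll lower.

Call:
servo_tool --moves "0 0.006 0.02 -0.02 0 0 1;0 0 0.02 -0.02 0 0 1;0 0 0.02 0 0 0 1;0 0 0.02 0 0 0 1;0 0 0.015 0 0 0 1;0 0 0.012 0 0 0 1;0 0 0.01 0 0 0 1;0 0 0 0 0 0 1;0 0 0 0 0 0 1"

```text
time_s: 8.72
tool_pos: [0.4955, 0.3234, 0.0746]
tool_rot: [179.6, 0.8, 87.7]
force: [0.1, -0.3, -0.2]
grip_width: 0.0265
```

Call:
servo_tool --moves "0.022 -0.012 0 0.01 0 -0.05 1;0 0 0 0 0 0 1;0.001 -0.001 0.01 0 0 0 1;0.001 -0.001 0.01 0 0 0 1;0.001 0 0.007 0 0 0 1;0 0 0 0 0 0 1;0 0 0 0 0 0 1"

```text
time_s: 9.3
tool_pos: [0.4845, 0.3511, 0.0486]
tool_rot: [179.6, 0.5, 89.2]
force: [-0.2, 0.1, -0.1]
grip_width: 0.0269
```

Call:
servo_tool --moves "0 0 0.005 0 0 0 1;0 0 0.005 0 0 0 1;0 0 0.001 0 0 0 1;0 0 0 0 0 0 1"

```text
time_s: 9.63
tool_pos: [0.4849, 0.3503, 0.0363]
tool_rot: [179.6, 0.5, 89.1]
force: [0.7, -0.8, 0.7]
grip_width: 0.0268
```

Call:
servo_tool --moves "0 0 0 0 0 0 -0.2;0 0 0 0 0 0 -0.2;0 0 0 0 0 0 -0.2;0 0 0 0 0 0 -0.2;0 0 -0.01 0 0 0 -0.2;0 0 -0.015 0 0 0 -0.2;0 0 -0.02 0 0 0 -0.2;0 0 -0.03 0 0 0 -0.2;0 0 -0.03 0 0 0 -0.2;0 0 -0.03 0 0 0 -0.2;0 0 -0.02 0 0 0 -0.2;0 0 0 0 0 0 -0.2"

```text
time_s: 10.63
tool_pos: [0.4837, 0.3509, 0.2033]
tool_rot: [179.6, 0.5, 89.0]
force: [0.1, -0.1, 0.0]
grip_width: 0.0521
```

```bash
python3 tray.py s5.png
```

```text
772 [0.34411381 0.26592663 0.0270324 ] [0.54809437 0.42341623 0.03989133] ((446.0576171875, 344.84698486328125), (140.85107421875, 193.2584228515625), 84.30045318603516)
[0.48337863 0.35053952 0.20178382]
```

View pics/s5.png

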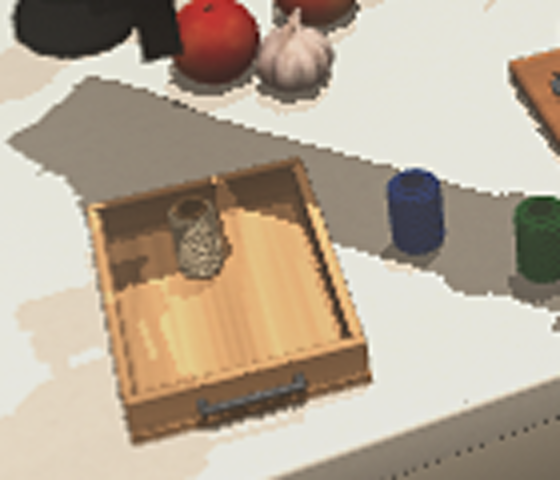

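Cop_a stands in the tray at crop (200,235). On to cop_c on spindle1.

Call:
servo_tool --moves "-0.02 -0.0017 0 0 0 0 -0.3;-0.03 -0.0017 0 0 0 0 -0.3;-0.033 -0.0017 0 0 0 0 -0.3;-0.033 -0.0017 0 0 0 0 -0.3;-0.033 -0.0017 0 0 0 0 -0.3;-0.033 -0.0017 0 0 0 0 -0.3;-0.033 -0.0017 0 0 0 0 -0.3;-0.033 -0.0017 0 0 0 0 -0.3;-0.033 -0.0017 0 0 0 0 -0.3;-0.023 -0.0017 0 0 0 0 -0.3;0 0 0 0 0 -0.23 -0.3;0 0 0 0 0 -0.23 -0.3;0 0 0 0 0 -0.23 -0.3;0 0 0 0 0 -0.23 -0.3;0 0 0 0 0 -0.23 -0.3;0 0 0 0 0 -0.23 -0.3;0 0 0 0 0 -0.23 -0.3;0 0 0 0 0 0 -0.3;0 0 0 0 0 0 -0.3"

```text
time_s: 12.27
tool_pos: [0.446, 0.0287, 0.1878]
tool_rot: [-178.6, -0.3, 137.1]
force: [0.4, 0.2, -1.5]
grip_width: 0.0567
```

Call:
servo_tool --moves "-0.0057 0.0167 0 -0.049 -0.01 0.07 -0.4;0 0 0 0 0 0 -0.4;0 0 0.015 0 0 0 -0.4;0 0 0.02 0 0 0 -0.4;0 0 0.02 0 0 0 -0.4;0 0 0.015 0 0 0 -0.4;0 0 0.01 0 0 0 -0.4;0 0 0 0 0 0 -0.4;0 0 0 0 0 0 -0.4"

```text
time_s: 13.02
tool_pos: [0.4579, 0.0358, 0.1026]
tool_rot: [-179.6, -0.1, 134.1]
force: [1.4, -0.1, 0.5]
grip_width: 0.0611
```

Call:
servo_tool --moves "-0.0016 0.0034 0 0 0 0 -0.4;0 0 0.008 0 0 0 -0.4;0 0 0.01 0 0 0 -0.4;0 0 0.01 0 0 0 -0.4;0 0 0.01 0 0 0 -0.4;0 0 0.01 0 0 0 -0.4;0 0 0.006 0 0 0 -0.4;0 0 0 0 0 0 -0.4;0 0 0 0 0 0 -0.4"

```text
time_s: 13.77
tool_pos: [0.4629, 0.0372, 0.0449]
tool_rot: [-179.7, -0.0, 134.0]
force: [0.4, -0.5, 0.3]
grip_width: 0.061
```

```bash
python3 - <<'E'
from h import *
s=cam('scene');save(s,'s6.png',4,(220,120,360,260))
E
```

```text
(no output)
```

View pics/s6.png

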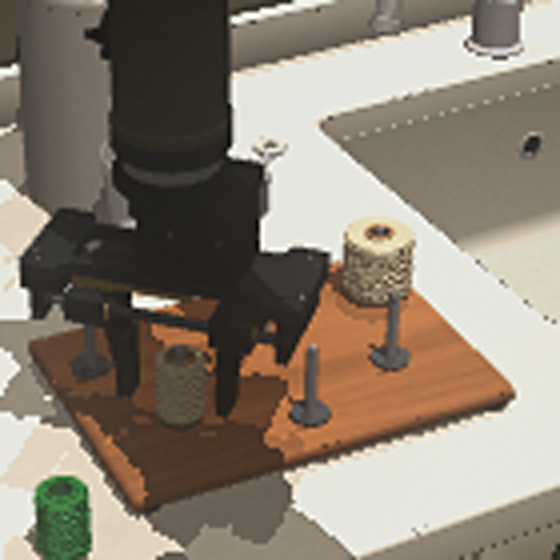

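Cop_c (crop 180,385) is centred between the open fingers. I'll close and lift.

Call:
servo_tool --moves "0 0 0 0 0 0 1;0 0 0 0 0 0 1;0 0 0 0 0 0 1;0 0 0 0 0 0 1;0 0 0 0 0 0 1;0 0 0 0 0 0 1;0 0 -0.008 0 0 0 1;0 0 -0.012 0 0 0 1;0 0 -0.012 0 0 0 1;0 0 -0.012 0 0 0 1;0 0 -0.012 0 0 0 1;0 0 -0.012 0 0 0 1;0 0 -0.012 0 0 0 1;0 0 -0.012 0 0 0 1;0 0 -0.012 0 0 0 1;0 0 -0.012 0 0 0 1;0 0 -0.012 0 0 0 1;0 0 0 0 0 0 1;0 0 0 0 0 0 1" --squeeze 20

```text
time_s: 15.4
tool_pos: [0.4642, 0.0367, 0.1876]
tool_rot: [179.8, 0.1, 133.9]
force: [-0.4, 0.1, -1.0]
grip_width: 0.0337
```

```bash
python3 tray.py s7.png; python3 - <<'E'
from h import *
s=cam('scene');save(s,'s7b.png',3,(200,80,360,260))
E
```

```text
780 [0.3443758  0.2669271  0.02702739] [0.54689409 0.42352257 0.03963256] ((446.3604736328125, 344.7126159667969), (140.6427459716797, 195.63682556152344), 84.39566802978516)
[0.46437841 0.03659915 0.1875619 ]
```

View pics/s7b.png

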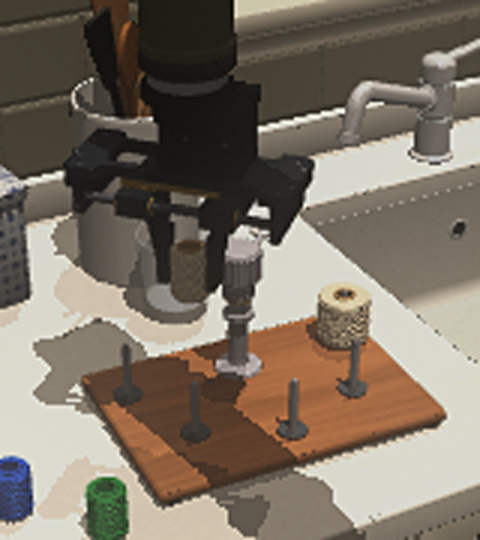

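Call:
servo_tool --moves "0.016 0.011 0 0 0 0 1;0.026 0.017 0 0 0 0 1;0.026 0.017 0 0 0 0 1;0.026 0.017 0 0 0 0 1;0.026 0.017 0 0 0 0 1;0.026 0.017 0 0 0 0 1;0.026 0.017 0 0 0 0 1;0.026 0.017 0 0 0 0 1;0.026 0.017 0 0 0 0 1;0.022 0.014 0 0 0 0 1;0 0 0 0 0 0 1;0 0 0 0 0 0 1;0 0 0 0 0 0 1"

```text
time_s: 16.58
tool_pos: [0.4018, 0.3335, 0.1726]
tool_rot: [-179.0, 0.0, 133.5]
force: [0.9, -0.4, -0.1]
grip_width: 0.0335
```

```bash
python3 tray.py s8.png
```

```text
779 [0.34436755 0.26690834 0.02701124] [0.54968542 0.42345586 0.03980044] ((446.8338623046875, 344.48992919921875), (140.7615966796875, 196.48487854003906), 84.45349884033203)
[0.40203581 0.33271571 0.17253709]
```

View pics/s8.png

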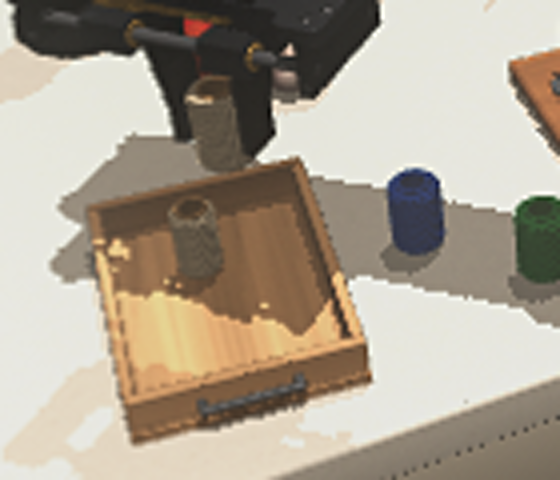

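Cop_c is held (crop 215,125), and the tray still stands in the same place. I'll lower.

Call:
servo_tool --moves "0.002 0.007 0.01 -0.035 0 0 1;0 0 0.014 0 0 0 1;0 0 0.014 0 0 0 1;0 0 0.014 0 0 0 1;0 0 0.014 0 0 0 1;0 0 0.014 0 0 0 1;0 0 0.01 0 0 0 1;0 0 0 0 0 0 1;0 0 0 0 0 0 1"

```text
time_s: 17.38
tool_pos: [0.4118, 0.326, 0.0791]
tool_rot: [-180.0, 0.2, 132.3]
force: [0.5, 0.4, -0.0]
grip_width: 0.0335
```

Call:
servo_tool --moves "0.015 0.004 0 0 0 0 1;0 0 0.006 0 0 0 1;0.001 0 0.008 0 0 0 1;0.001 0 0.008 0 0 0 1;0.001 0 0.008 0 0 0 1;0 0 0.007 0 0 0 1;0 0 0.004 0 0 0 1;0 0 0 0 0 0 1;0 0 0 0 0 0 1"

```text
time_s: 18.13
tool_pos: [0.406, 0.3388, 0.0359]
tool_rot: [179.9, 0.3, 132.0]
force: [0.4, 0.0, -0.2]
grip_width: 0.0339
```

Call:
servo_tool --moves "0 0 0.002 0 0 0 1;0 0 0 0 0 0 -0.3;0 0 0 0 0 0 -0.3;0 0 0 0 0 0 -0.3;0 0 0 0 0 0 -0.3;0 0 -0.01 0 0 0 -0.3;0 0 -0.015 0 0 0 -0.3;0 0 -0.02 0 0 0 -0.3;0 0 -0.03 0 0 0 -0.3;0 0 -0.03 0 0 0 -0.3;0 0 -0.03 0 0 0 -0.3;0 0 -0.03 0 0 0 -0.3;0 0 -0.03 0 0 0 -0.3;0 0 -0.01 0 0 0 -0.3;0 0 0 0 0 0 -0.3"

```text
time_s: 19.38
tool_pos: [0.4048, 0.3384, 0.2563]
tool_rot: [179.6, 0.3, 132.0]
force: [0.3, 1.1, 0.1]
grip_width: 0.0566
```

```bash
python3 tray.py s9.png
```

```text
836 [0.34561572 0.26625414 0.0270206 ] [0.54880353 0.42318023 0.03998021] ((445.8731384277344, 344.8160095214844), (140.63052368164062, 195.38645935058594), 84.46727752685547)
[0.40481118 0.33829189 0.25549957]
```

View pics/s9.png

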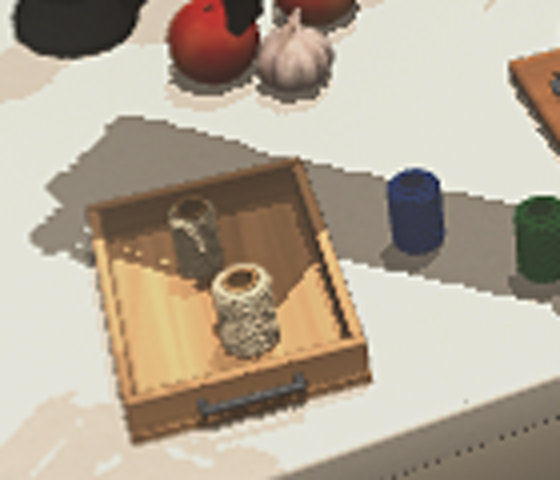

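Both cops stand in the tray (crop 200,235 and 245,310). Next is the guide knob.

Call:
servo_tool --moves "-0.02 -0.008 0 0 0 0 -0.5;-0.031 -0.013 0 0 0 0 -0.5;-0.031 -0.013 0 0 0 0 -0.5;-0.031 -0.013 0 0 0 0 -0.5;-0.031 -0.013 0 0 0 0 -0.5;-0.031 -0.013 0 0 0 0 -0.5;-0.031 -0.013 0 0 0 0 -0.5;-0.031 -0.013 0 0 0 0 -0.5;-0.031 -0.013 0 0 0 0 -0.5;-0.031 -0.013 0 0 0 0 -0.5;-0.031 -0.013 0 0 0 0 -0.5;-0.031 -0.013 0 0 0 0 -0.5;0 0 0 0 0 0 -0.5;0 0 0 0 0 0 -0.5"

```text
time_s: 20.6
tool_pos: [0.5269, -0.0491, 0.232]
tool_rot: [-178.4, -0.4, 132.4]
force: [0.5, 0.8, 0.1]
grip_width: 0.0651
```

```bash
python3 - <<'E'
from h import *
print(env.get_obs()['qpos'])
E
```

```text
[-31.72246774   4.71198292  35.74002511 100.4844304   -1.89209683
  77.05059649  46.77781327]
```

Call:
servo_tool --moves "-0.0066 0.0102 0 -0.056 -0.014 0 -0.7;0 0 0 0 0 0 -0.7;0 0 0.012 0 0 0 -0.7;0 0 0.015 0 0 0 -0.7;0 0 0.015 0 0 0 -0.7;0 0 0.01 0 0 0 -0.7;0 0 0 0 0 0 -0.7;0 0 0 0 0 0 -0.7"

```text
time_s: 21.27
tool_pos: [0.5378, -0.0381, 0.173]
tool_rot: [179.9, -0.2, 133.0]
force: [1.0, 0.5, 0.2]
grip_width: 0.074
```

```bash
python3 - <<'E'
from h import *
o=env.get_obs();print(o['tool_pos'],o['tool_rot'])
w=cam('wrist');save(w,'w5.png');s=cam('scene');save(s,'s10.png',4,(240,120,360,250))
E
```

```text
[ 0.53784337 -0.03806626  0.17298835] [179.94088484  -0.24583246 133.01981646]
```

View pics/w5.png

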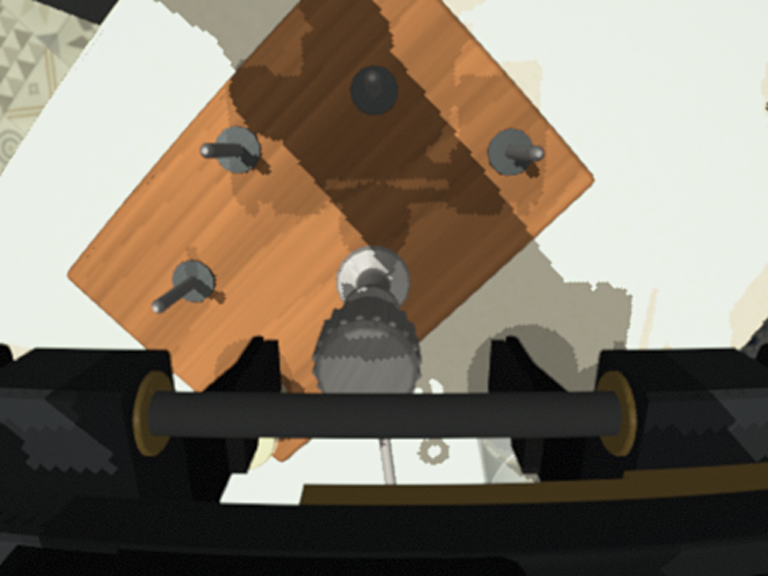

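View pics/s10.png

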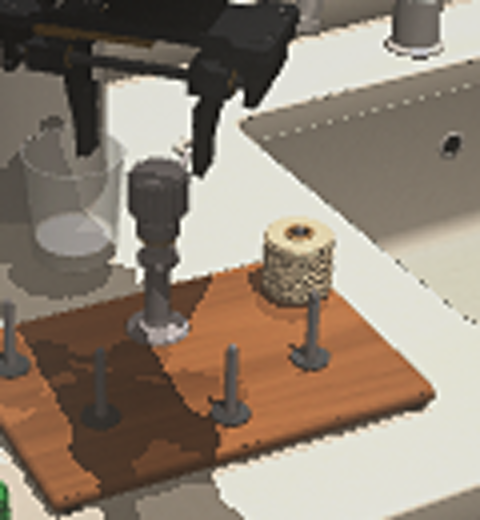

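Call:
servo_tool --moves "-0.007 -0.0054 0 0 0 0 -0.7;0 0 0 0 0 0 -0.7;0 0 0.006 0 0 0 -0.7;0 0 0.008 0 0 0 -0.7;0 0 0.008 0 0 0 -0.7;0 0 0.008 0 0 0 -0.7;0 0 0.008 0 0 0 -0.7;0 0 0.003 0 0 0 -0.7;0 0 0 0 0 0 -0.7;0 0 0 0 0 0 -0.7"

```text
time_s: 22.2
tool_pos: [0.5402, -0.0483, 0.1299]
tool_rot: [179.8, -0.1, 133.0]
force: [-0.6, 0.0, 0.1]
grip_width: 0.0738
```

Centred. Closing on the knob.

Call:
servo_tool --moves "0 0 0.001 0 0 0 1;0 0 0 0 0 0 1;0 0 0 0 0 0 1;0 0 0 0 0 0 1;0 0 0 0 0 0 1;0 0 0 0 0 0 1;0 0 0 0 0 0.1 1;0 0 0 0 0 0.15 1;0 0 0 0 0 0.15 1;0 0 0 0 0 0 1" --squeeze 25

```text
time_s: 23.03
tool_pos: [0.5392, -0.0499, 0.1295]
tool_rot: [179.9, -0.1, 121.0]
force: [-0.5, -1.2, -1.5]
grip_width: 0.0416
```

```bash
python3 - <<'E'
from h import *
o=env.get_obs();print(o['tool_pos'],o['tool_rot'],o['wrist_torque'])
s=cam('scene');save(s,'s11.png',4,(240,120,360,250))
E
```

```text
[ 0.53923817 -0.04985472  0.12946372] [ 1.79899254e+02 -1.38549298e-01  1.20998257e+02] [-0.02814312  0.029632   -0.05056621]
```

View pics/s11.png

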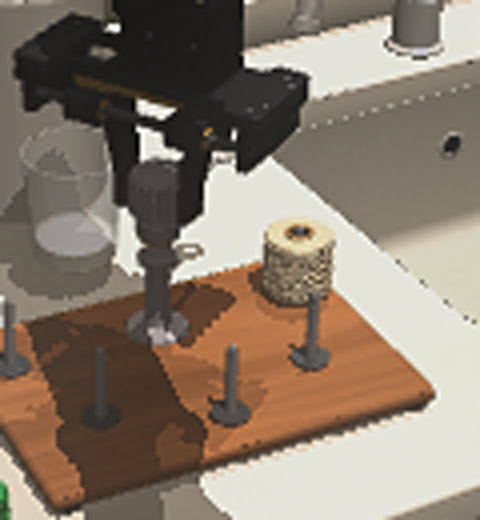

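```bash
python3 - <<'E'
from h import *
s=cam('scene');P=cloud(s)
for u,v in((293,182),(287,182),(294,159),(296,159),(290,181),(283,182)):print(P[v,u])
save(s,'s12.png',10,(260,145,320,200))
w=cam('wrist');save(w,'w6.png')
E
```

```text
[ 0.63357944 -0.14998636  0.00153166]
[ 0.64305006 -0.13351998  0.00108535]
[ 0.59750409 -0.13054274  0.10767845]
[ 0.59587161 -0.13645681  0.10693823]
[ 0.64822474 -0.14735204 -0.0020303 ]
[ 0.53591237 -0.06032552  0.08161536]
```

View pics/s12.png

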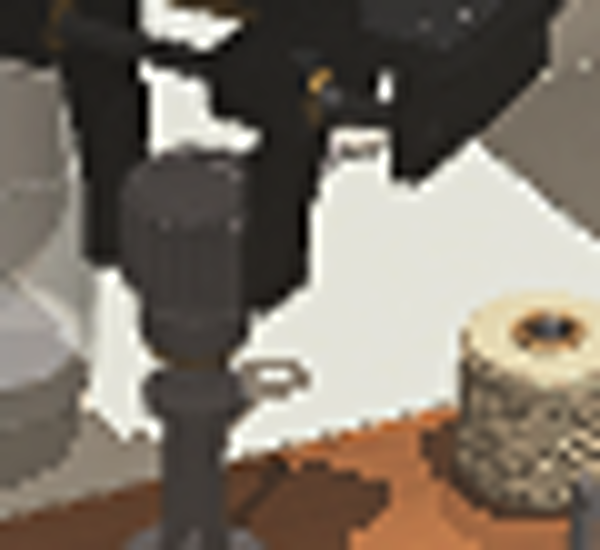

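View pics/w6.png

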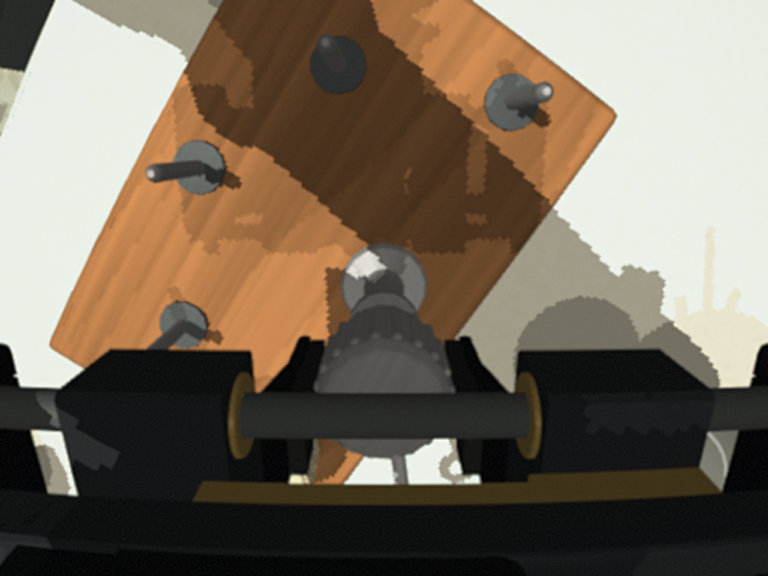

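The eye has turned with the knob (now at about (0.597, −0.132, 0.107); the ring at crop (275,375) is its shadow). The grip drives it, so I'll keep turning.

Call:
servo_tool --moves "0 0 0 0 0 0.15 1;0 0 0.0001 0 0 0.2 1;0 0 0.0001 0 0 0.2 1;0 0 0.0001 0 0 0.2 1;0 0 0.0001 0 0 0.2 1;0 0 0.0001 0 0 0.2 1;0 0 0.0001 0 0 0.2 1;0 0 0.0001 0 0 0.2 1;0 0 0.0001 0 0 0.2 1;0 0 0.0001 0 0 0.2 1;0 0 0 0 0 0 1"

```text
time_s: 24.1
tool_pos: [0.5386, -0.05, 0.1282]
tool_rot: [-179.9, -0.1, 63.9]
force: [-0.3, -0.4, -1.4]
grip_width: 0.0414
```

Call:
servo_tool --moves "0 0 0 0 0 0.15 1;0 0 0.0001 0 0 0.2 1;0 0 0.0001 0 0 0.2 1;0 0 0.0001 0 0 0.2 1;0 0 0.0001 0 0 0.2 1;0 0 0.0001 0 0 0.2 1;0 0 0.0001 0 0 0.2 1;0 0 0.0001 0 0 0.2 1;0 0 0.0001 0 0 0.2 1;0 0 0.0001 0 0 0.2 1;0 0 0.0001 0 0 0.2 1;0 0 0.0001 0 0 0.2 1;0 0 0.0001 0 0 0.2 1;0 0 0.0001 0 0 0.2 1;0 0 0.0001 0 0 0.2 1;0 0 0.0001 0 0 0.2 1;0 0 0.0001 0 0 0.2 1;0 0 0.0001 0 0 0.2 1;0 0 0 0 0 0 1"

```text
time_s: 25.68
tool_pos: [0.538, -0.0488, 0.126]
tool_rot: [179.9, 0.1, -37.6]
force: [0.6, -0.6, 0.3]
grip_width: 0.0412
```

```bash
python3 - <<'E'
from h import *
print(env.get_obs()['qpos'])
s=cam('scene');save(s,'s13.png',4,(220,120,360,260))
E
```

```text
[ -50.08292267   15.83447152   60.2321316   107.96306923  -15.1206446
   64.96620285 -111.84266487]
```

View pics/s13.png

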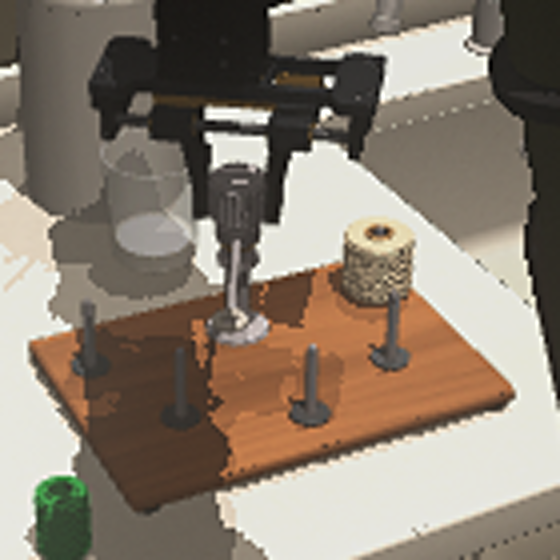

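The arm is at about 149° world (eye at crop (230,325)), as expected. Open, then rewind.

Call:
servo_tool --moves "0 0 0 0 0 0 -1;0 0 0 0 0 0 -1;0 0 0 0 0 0 -1;0 0 0 0 0 0 -1;0 0 0 0 0 0 -1;0 0 0 0 0 -0.15 -1;0 0 0 0 0 -0.22 -1;0 0 0 0 0 -0.22 -1;0 0 0 0 0 -0.22 -1;0 0 0 0 0 -0.22 -1;0 0 0 0 0 -0.22 -1;0 0 0 0 0 -0.22 -1;0 0 0 0 0 0 -1"

```text
time_s: 26.82
tool_pos: [0.5388, -0.0484, 0.1272]
tool_rot: [-179.9, 0.0, 7.9]
force: [-0.5, 0.0, -0.3]
grip_width: 0.0872
```

```bash
python3 - <<'E'
from h import *
print(env.get_obs()['qpos'])
E
```

```text
[-43.45647589  13.32894088  51.79632066 107.72849158 -11.69892744
  64.45879715 -69.40863463]
```

Position holds and joint 3 moves back from its limit. Continue the rewind.

Call:
servo_tool --moves "0 0 0 0 0 -0.15 -1;0 0 0 0 0 -0.22 -1;0 0 0 0 0 -0.22 -1;0 0 0 0 0 -0.22 -1;0 0 0 0 0 -0.22 -1;0 0 0 0 0 -0.22 -1;0 0 0 0 0 -0.22 -1;0 0 0 0 0 -0.22 -1;0 0 0 0 0 -0.22 -1;0 0 0 0 0 -0.22 -1;0 0 0 0 0 -0.22 -1;0 0 0 0 0 -0.22 -1;0 0 0 0 0 -0.22 -1;0 0 0 0 0 -0.22 -1;0 0 0 0 0 -0.22 -1;0 0 0 0 0 -0.22 -1;0 0 0 0 0 0 -1"

```text
time_s: 28.23
tool_pos: [0.5391, -0.0498, 0.1274]
tool_rot: [180.0, -0.1, 108.7]
force: [-0.0, 0.8, 0.6]
grip_width: 0.0867
```

```bash
python3 - <<'E'
from h import *
print(env.get_obs()['qpos'])
E
```

```text
[-31.60498796  11.10841645  37.98755976 107.36883781  -7.71435318
  64.0581471   27.93585062]
```

Call:
servo_tool --moves "0 0 0 0 0 -0.15 -1;0 0 0 0 0 -0.22 -1;0 0 0 0 0 -0.22 -1;0 0 0 0 0 -0.22 -1;0 0 0 0 0 -0.22 -1;0 0 0 0 0 -0.22 -1;0 0 0 0 0 -0.22 -1;0 0 0 0 0 -0.22 -1;0 0 0 0 0 -0.22 -1;0 0 0 0 0 -0.22 -1;0 0 0 0 0 -0.22 -1;0 0 0 0 0 -0.22 -1;0 0 0 0 0 -0.22 -1;0 0 0 0 0 -0.22 -1;0 0 0 0 0 -0.22 -1;0 0 0 0 0 0 -1"

```text
time_s: 29.57
tool_pos: [0.5392, -0.0511, 0.1267]
tool_rot: [179.9, -0.0, -159.5]
force: [1.2, 0.5, -0.3]
grip_width: 0.0868
```

```bash
python3 - <<'E'
from h import *
print(env.get_obs()['qpos'])
s=cam('scene');save(s,'s14.png',4,(220,120,360,260))
E
```

```text
[-22.73078724  10.38548468  28.1052175  107.06575501  -5.55806107
  63.9364729  117.9867638 ]
```

View pics/s14.png

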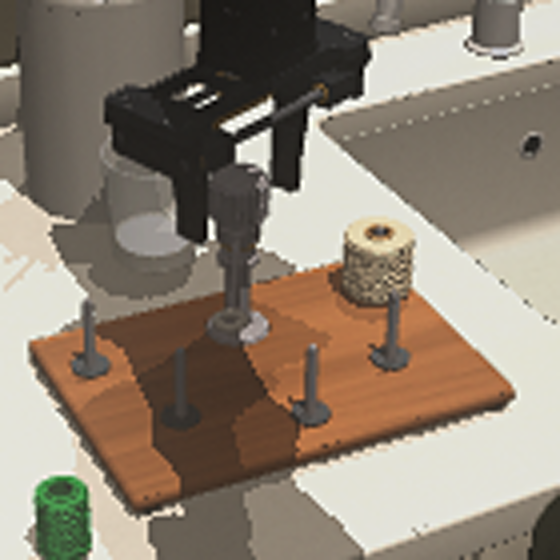

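Call:
servo_tool --moves "-0.001 0.002 0 0 0 0 1;0 0 0 0 0 0 1;0 0 0 0 0 0 1;0 0 0 0 0 0 1;0 0 0 0 0 0 1;0 0 0 0 0 0 1;0 0 0 0 0 0.1 1;0 0 0.0001 0 0 0.2 1;0 0 0.0001 0 0 0.2 1;0 0 0.0001 0 0 0.2 1;0 0 0.0001 0 0 0.2 1;0 0 0.0001 0 0 0.2 1;0 0 0.0001 0 0 0.2 1;0 0 0.0001 0 0 0.2 1;0 0 0.0001 0 0 0.2 1;0 0 0.0001 0 0 0.2 1;0 0 0.0001 0 0 0.2 1;0 0 0.0001 0 0 0.2 1;0 0 0 0 0 0 1" --squeeze 25

```text
time_s: 31.2
tool_pos: [0.5396, -0.05, 0.1253]
tool_rot: [180.0, -0.0, 129.8]
force: [-0.2, -0.3, -0.5]
grip_width: 0.0415
```

Call:
servo_tool --moves "0 0 0 0 0 0.15 1;0 0 0.0001 0 0 0.2 1;0 0 0.0001 0 0 0.2 1;0 0 0.0001 0 0 0.2 1;0 0 0.0001 0 0 0.2 1;0 0 0.0001 0 0 0.2 1;0 0 0.0001 0 0 0.2 1;0 0 0.0001 0 0 0.2 1;0 0 0.0001 0 0 0.2 1;0 0 0.0001 0 0 0.2 1;0 0 0.0001 0 0 0.2 1;0 0 0.0001 0 0 0.2 1;0 0 0.0001 0 0 0.2 1;0 0 0.0001 0 0 0.2 1;0 0 0.0001 0 0 0.2 1;0 0 0.0001 0 0 0.2 1;0 0 0.0001 0 0 0.2 1;0 0 0.0001 0 0 0.2 1;0 0 0 0 0 0 1"

```text
time_s: 32.78
tool_pos: [0.5378, -0.0499, 0.123]
tool_rot: [-179.9, 0.2, 26.3]
force: [0.9, -0.2, -0.0]
grip_width: 0.0417
```

```bash
python3 - <<'E'
from h import *
print(env.get_obs()['qpos'])
s=cam('scene');save(s,'s15.png',4,(220,120,360,260));c=cam('top');save(c,'t15.png',5,(215,140,320,250))
E
```

```text
[-41.01458246  13.09322163  49.01986879 107.91010439 -10.92313711
  64.02385049 -51.60811896]
```

View pics/s15.png

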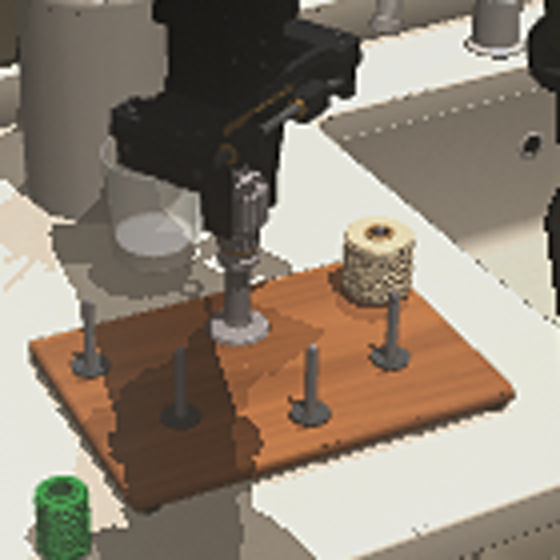

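View pics/t15.png

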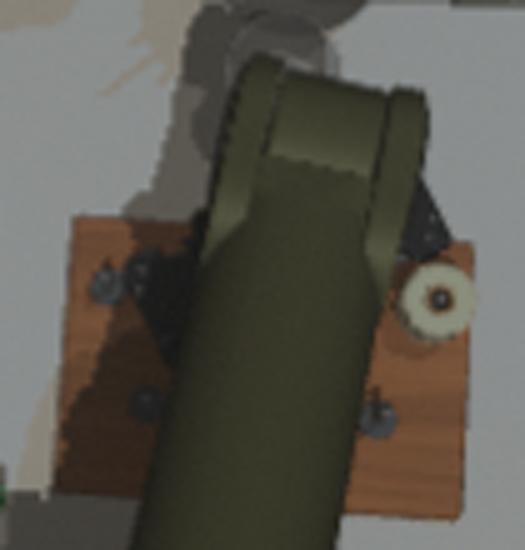

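Call:
servo_tool --moves "0 0 0 0 0 0.15 1;0 0 0.0001 0 0 0.2 1;0 0 0.0001 0 0 0.2 1;0 0 0.0001 0 0 0.2 1;0 0 0.0001 0 0 0.2 1;0 0 0.0001 0 0 0.2 1;0 0 0.0001 0 0 0.2 1;0 0 0.0001 0 0 0.2 1;0 0 0.0001 0 0 0.2 1;0 0 0.0001 0 0 0.2 1;0 0 0 0 0 0 1;0 0 0 0 0 0 1"

```text
time_s: 33.88
tool_pos: [0.5376, -0.0488, 0.1218]
tool_rot: [179.9, 0.2, -29.0]
force: [-0.6, 0.5, 0.6]
grip_width: 0.0415
```

```bash
python3 - <<'E'
from h import *
print(env.get_obs()['qpos'],env.get_obs()['tool_rot'])
s=cam('scene');save(s,'s16.png',7,(270,130,350,210));c=cam('top');save(c,'t16.png',8,(265,170,320,220))
E
```

```text
[ -48.54481892   15.63355299   58.38969022  108.16684446  -14.75736868
   64.4735992  -103.63759026] [179.94301226   0.21701885 -29.03921467]
```

View pics/s16.png

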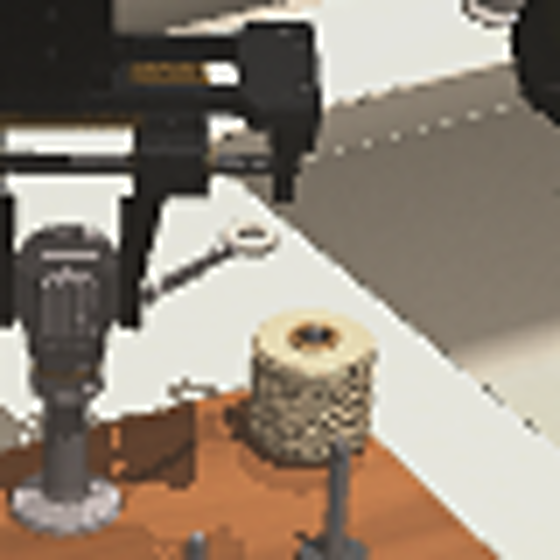

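View pics/t16.png

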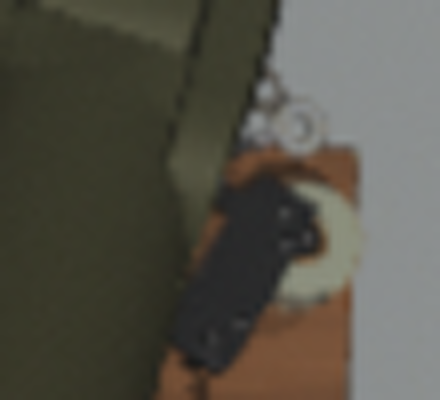

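```bash
cat > eye.py <<'E'
from h import *
import sys
def rep(s,e,f,ze=.098):
    E=onplane(s,e,ze)[0];F=onplane(s,f,.074)[0];k=np.array([.539,-.0475])
    a=lambda q:np.degrees(np.arctan2(q[1]-k[1],q[0]-k[0]))
    print(E,F,'ang',a(E),a(F),'r',np.hypot(*(E[:2]-k)),np.hypot(*(F[:2]-k)),'dist',np.hypot(*(E-F)[:2]))
E
python3 - <<'E'
from eye import *
s=cam('scene');rep(s,np.array([250,237])/7+[270,130],np.array([313,335])/7+[270,130])
c=cam('top');rep(c,np.array([300,127])/8+[265,170],np.array([440,299])/5+[215,140])
E
```

```text
[ 0.57070501 -0.15531398  0.098     ] [ 0.52367403 -0.15864249  0.074     ] ang -73.61289744797253 -97.851273273196 r 0.11237910399292872 0.11219420399679512 dist 0.04714861500833864
[ 0.57575392 -0.15677825  0.098     ] [ 0.53176536 -0.16187319  0.074     ] ang -71.4104912750942 -93.61940588104986 r 0.1152934816076182 0.1146017789331496 dist 0.044282639732366985
```

Call:
servo_tool --moves "0 0 0 0 0 0.15 1;0 0 0.0001 0 0 0.2 1;0 0 0.0001 0 0 0.2 1;0 0 0.0001 0 0 0.1 1;0 0 0 0 0 0 1;0 0 0 0 0 0 1"

```text
time_s: 34.58
tool_pos: [0.5378, -0.0485, 0.1214]
tool_rot: [180.0, 0.2, -48.0]
force: [0.1, 0.0, -0.5]
grip_width: 0.0415
```

```bash
python3 - <<'E'
from h import *
print(env.get_obs()['qpos'],env.get_obs()['tool_rot'])
s=cam('scene');save(s,'s17.png',7,(270,130,350,210));c=cam('top');save(c,'t17.png',8,(265,170,320,220))
E
```

```text
[ -51.30557602   17.02699452   62.13251048  108.26544461  -16.75463217
   64.75410691 -120.86760124] [179.97155449   0.2160418  -47.98730811]
```

View pics/s17.png

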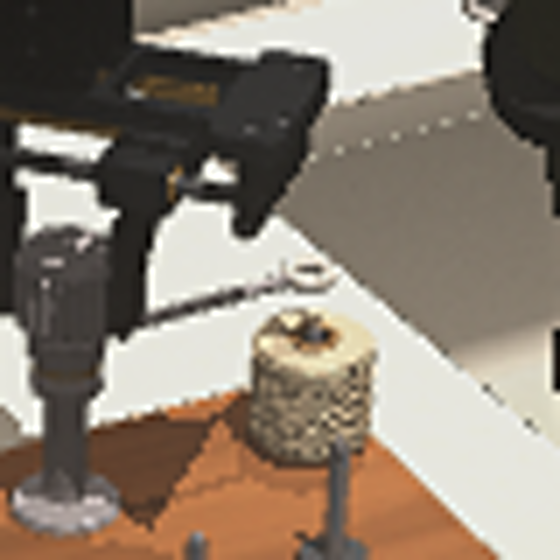

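View pics/t17.png

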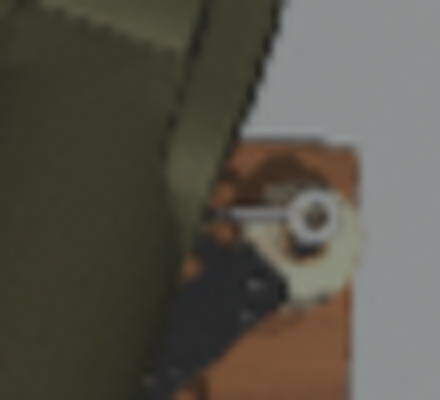

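```bash
python3 - <<'E'
from eye import *
s=cam('scene');rep(s,np.array([310,274])/7+[270,130],np.array([314,334])/7+[270,130],.0975)
c=cam('top');rep(c,np.array([316,216])/8+[265,170],np.array([440,299])/5+[215,140],.0975)
P=cloud(c);q=P[190:212,292:314].reshape(-1,3);print('eyez',q[q[:,2]>.085][:,2].mean())
Ps=cloud(s)
for u,v in ((310,168),(312,169),(314,171),(317,168)):print(Ps[v,u])
E
```

```text
[ 0.53329741 -0.16187718  0.0975    ] [ 0.52415972 -0.1594294   0.074     ] ang -92.85427739254452 -97.55257190646226 r 0.11451925434435575 0.11290891925112062 dist 0.009459859550891308
[ 0.53809481 -0.16367979  0.0975    ] [ 0.53176536 -0.16187319  0.074     ] ang -90.44639667961786 -93.61940588104986 r 0.11618331202554799 0.1146017789331496 dist 0.0065822341912220575
eyez 0.17783425524732574
[ 0.54658103 -0.15551784  0.09621699]
[ 0.53518572 -0.15522996  0.09882085]
[ 0.53223723 -0.16053525  0.09216937]
[ 0.53433206 -0.17171778  0.09811989]
```

Both views say about 4° remain.

Call:
servo_tool --moves "0 0 0.0001 0 0 0.14 1;0 0 0 0 0 0 1;0 0 0 0 0 0 1;0 0 0 0 0 0 -1;0 0 0 0 0 0 -1;0 0 0 0 0 0 -1;0 0 0 0 0 0 -1;0 0 0 0 0 0 -1;0 0 0 0 0 0 -1;0 0 -0.008 0 0 0 -1;0 0 -0.01 0 0 0 -1;0 0 -0.01 0 0 0 -1;0 0 -0.02 0 0 0 -1;0 0 -0.03 0 0 0 -1;0 0 -0.03 0 0 0 -1;0 0 -0.02 0 0 0 -1;0 0 0 0 0 0 -1"

```text
time_s: 36.2
tool_pos: [0.5378, -0.0506, 0.2602]
tool_rot: [-180.0, 0.2, -51.8]
force: [0.0, -0.1, -0.6]
grip_width: 0.0869
```

Call:
servo_tool --moves "-0.02 -0.008 0 0 0 -0.2 -1;-0.03 -0.008 0 0 0 -0.2 -1;-0.033 0 0 0 0 -0.2 -1;-0.033 0 0 0 0 -0.2 -1;-0.033 0 0 0 0 0 -1;-0.03 0 0 0 0 0 -1;0 0 0 0 0 0 -1"

```text
time_s: 36.78
tool_pos: [0.4119, 0.0667, 0.2656]
tool_rot: [-179.6, -0.6, -27.9]
force: [0.4, -0.4, 0.5]
grip_width: 0.0871
```

```bash
python3 - <<'E'
from h import *
print(env.get_obs()['qpos'])
s=cam('scene');save(s,'s18.png',7,(250,130,350,210));c=cam('top');save(c,'t18.png',8,(245,165,320,235));save(c,'t18f.png')
E
```

```text
[ -56.05825239  -17.12451947   35.63277397  112.19373622   10.13897391
   81.29534442 -140.97919029]
```

View pics/s18.png

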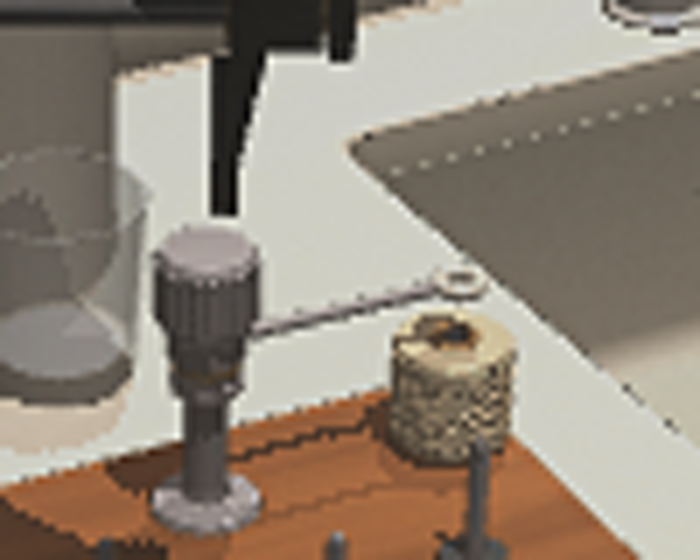

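View pics/t18.png

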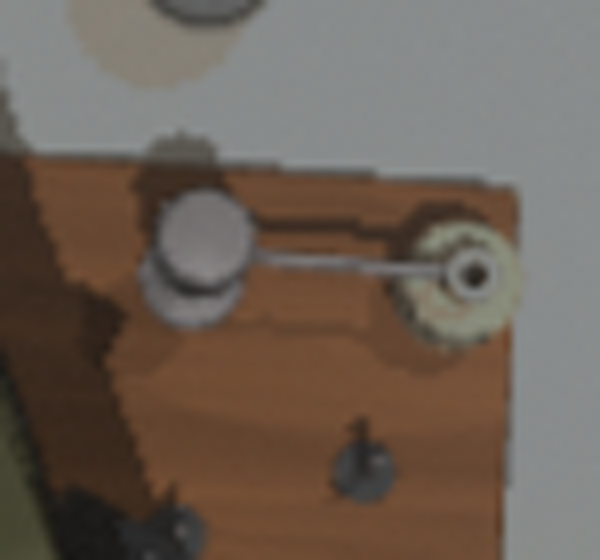

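Call:
servo_tool --moves "0.015 -0.015 0 0 0 0 -1;0.02 -0.025 0 0 0 0 -1;0.02 -0.025 0 0 0 -0.1 -1;0.02 -0.025 0 0 0 -0.1 -1;0 0 0 0 0 0 -1;0 0 0 0 0 0 -1"

```text
time_s: 37.38
tool_pos: [0.5345, 0.0986, 0.2679]
tool_rot: [-180.0, -1.3, -23.3]
force: [0.5, -0.8, 0.5]
grip_width: 0.0868
```

```bash
python3 - <<'E'
from eye import *
print(env.get_obs()['qpos'])
s=cam('scene');rep(s,np.array([462,282])/7+[250,130],np.array([450,332])/7+[250,130],.097)
c=cam('top');rep(c,np.array([473,274])/8+[245,165],np.array([440,299])/5+[215,140],.097)
P=cloud(c)
q=P[185:215,290:315].reshape(-1,3);f=q[(q[:,2]>.06)&(q[:,2]<.078)];e=q[(q[:,2]>.088)&(q[:,2]<.11)];print('full',(f.min(0)+f.max(0))/2,'eye',e.mean(0),(e.min(0)+e.max(0))/2,len(e))
Ps=cloud(s);q=Ps[160:205,300:330].reshape(-1,3);f=q[(q[:,2]>.064)&(q[:,2]<.078)&(q[:,1]<-.12)];print('scene full',(f.min(0)+f.max(0))/2)
save(s,'s19.png',1.5)
E
```

```text
[ -57.82693896    3.63545865   46.47276279   97.76271956   -1.92140441
   78.64495801 -124.39380699]
[ 0.52614172 -0.16328054  0.097     ] [ 0.52629363 -0.15880125  0.074     ] ang -96.33714878567169 -96.51280517240062 r 0.11649236000798005 0.11202418990935702 dist 0.004481874697600121
[ 0.53051001 -0.1625082   0.097     ] [ 0.53176536 -0.16187319  0.074     ] ang -94.22195686448826 -93.61940588104986 r 0.11532114080859383 0.1146017789331496 dist 0.0014068103831023854
full [ 0.53424907 -0.15959002  0.06897303] eye [ 0.53230219 -0.1502235   0.10003649] [ 0.53101962 -0.14360253  0.10162397] 49
scene full [ 0.5025292  -0.15349549  0.06960805]
```

View pics/s19.png

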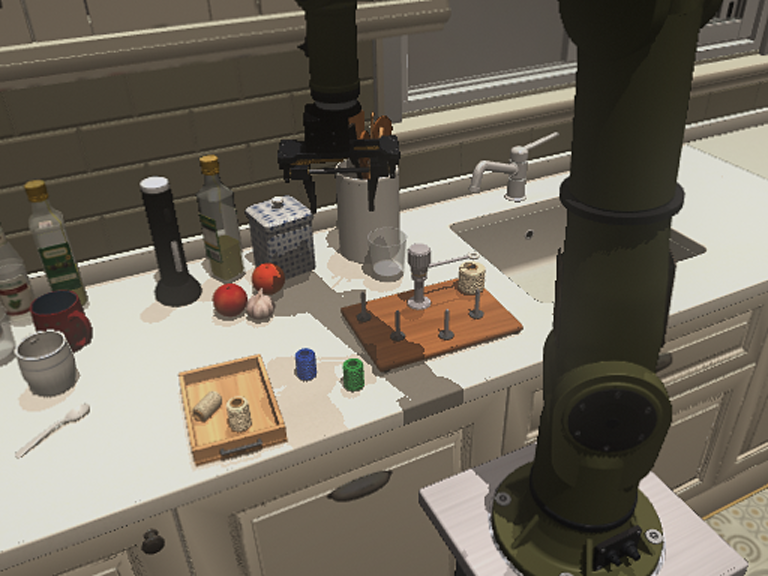

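Tray was knocked aside and cop_a toppled, but both cops look to be inside it. I'll check them, along with the knob height.

```bash
python3 tray.py s20.png; python3 - <<'E'
from h import *
c=cam('top');P=cloud(c);k=P[185:206,258:282].reshape(-1,3);k=k[(k[:,2]>.12)&(k[:,2]<.17)];print('knob top',np.percentile(k[:,2],[50,90]))
s=cam('scene');P=cloud(s);q=P.reshape(-1,3);b=q[(q[:,0]>.34)&(q[:,0]<.56)&(q[:,1]>.26)&(q[:,1]<.45)]
print('tall',b[b[:,2]>.045].mean(0),b[b[:,2]>.045].max(0))
print('lying',onplane(s,np.array([(208,405)])/1.5,.024)[0])
print('standing',onplane(s,np.array([(237,401)])/1.5,.058)[0])
E
```

```text
978 [0.31864414 0.27927251 0.02702366] [0.52004274 0.43541763 0.03962268] ((419.9986572265625, 357.0116271972656), (140.44247436523438, 195.4247589111328), 84.37960052490234)
[0.53250926 0.09972965 0.26831902]
knob top [0.14158958 0.14537129]
tall [0.37420283 0.35282788 0.05320524] [0.39259094 0.3689276  0.05977411]
lying [0.42839223 0.38870983 0.024     ]
standing [0.37770852 0.35052888 0.058     ]
```

View pics/s20.png

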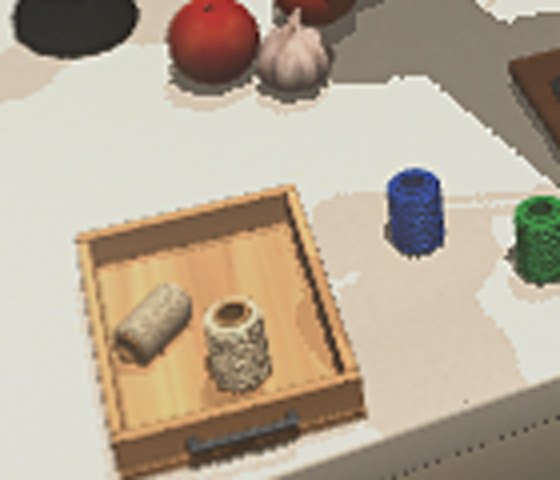

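Call:
servo_tool --moves "0 0 -0.02 0 0 0 -1;0 0 0 0 0 0 -1;0 0 0 0 0 0 -1;0 0 0 0 0 0 -1;0 0 0 0 0 0 -1;0 0 0 0 0 0 -1"

```text
time_s: 38.13
tool_pos: [0.5289, 0.0975, 0.291]
tool_rot: [-179.1, -1.0, -23.3]
force: [-0.8, 0.5, -0.2]
grip_width: 0.087
```

```bash
python3 tray.py s21.png; python3 -c "
import cv2,numpy as np
print(abs(cv2.imread('pics/s20.png').astype(int)-cv2.imread('pics/s21.png')).max(2)[200:470,80:370].mean())
from cell import env
print(env.get_obs()['joint_velocities']); print(env.sign_off())"
```

```text
977 [0.31783384 0.27974607 0.02703435] [0.52226961 0.43538407 0.03968703] ((420.2308044433594, 357.100830078125), (140.5267791748047, 194.1388397216797), 84.34210205078125)
[0.52880674 0.09739974 0.29091714]
2.5115836526181354
[-0.09050439  0.55696563 -0.03458988 -0.22136782  0.01043293 -0.06370809
 -0.05366986]
the job is handed in; nothing more can be done
None
```

The job is handed in, at about 38 s of the 210 s allowed. Both used-up cops are in the tray and the guide eye is over the full cop.

**Cops:** only two used-up cops were present: cop_a (28 mm) on spindle 0 and cop_c (34 mm) on spindle 1. I stood both in the tray. The tray was later knocked about 3 cm and cop_a fell over. In the last pictures both cops are still well inside the walls and showed no movement. The tray centre is now at about (0.420, 0.357).

**Guide:** I screwed it down a little more than one turn in two strokes.
- **Eye over the full cop:** the top camera puts the eye 1.4 mm from the cop's axis and the scene camera 4.5 mm; the limit is 12 mm.
- **Last turn:** the knob top is at about 142 mm, which fits a joint value of about 4.7 rad, below the 5.6 limit.
- **Full cop:** it measured within about 1 mm of its starting place.

**Disagreements and other points:**
- Near the end of the second stroke the eye was about 9–12° behind the gripper's turn, so I set the final angle from the camera images instead.
- The top and scene cameras differ by 5–8 mm in absolute position.
- While backing away, joint 2 came within 0.2° of its limit (-17.1 against -17.29). I moved it clear and it did not pass the limit.
- I did not measure the lemon, garlic and glass again at the end. The arm never worked close to them, and the garlic and glass look unmoved in the last pictures; the lemon was not checked.

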